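# Fit the solar panels to the model power station

### The job

Get the model power station on the school science table ready: move the eraser off the deck into the empty open box beside the trays, then fit every solar panel that is there into the bay with the lip of its own colour, cells up. Each panel lies in a press-to-tip tray: press its far end down so that the near end tips up, take it, tuck it under the bay's lip at a tilt and lower it until it lies fully home and flat. Press the tongues of the emptied trays back level, throw the red lever fully over once all the panels are in, and leave the other things on the table where they are.

Things in the scene. Friction and masses are not known exactly. Their poses are not given: they have to be found in the camera images.
- panel_red: small solar panel, a rigid flat plate 100 (its x) x 44 (its y) x 5 mm, red body, dark cells on the upper face, about 50 g; origin at the centre of its underside, z up through the cells. It starts in tray_red, cells up, its x along the tray's x, underside 26 mm above the table. May be absent.
- tray_red: plywood press-to-tip tray fixed to the table, 132 (x) x 64 (y) mm, origin at the centre of its underside. Side walls (inner faces y = +-24 mm, tops at 30 mm; the level panel's top is at 31 mm) keep fingers off the panel's edges; a 28 mm wall closes the near (-x) end, the far end is open. Pressing the panel down with 1 to 3 N at x = +42 mm tips its -x end up above the walls.
- rocker_red (a joint): tilt of the tongue (36 mm wide, x -50 to +54 mm, top at 26 mm when level) under the panel in tray_red, about a pin along y at tray x = +5 mm: 0 level (start), 0.42 rad fully tipped, +x end down. Stays where left; pressing its -x end levels it. Tipped, the panel's top is 16 mm up at x = +42 mm, its underside 38 mm up 30 mm from its centre towards -x: take it there by its long edges.
- panel_yellow: small solar panel, a rigid flat plate 100 (its x) x 44 (its y) x 5 mm, yellow body, dark cells on the upper face, about 50 g; origin at the centre of its underside, z up through the cells. It starts in tray_yellow, cells up, its x along the tray's x, underside 26 mm above the table. May be absent.
- tray_yellow: plywood press-to-tip tray fixed to the table, 132 (x) x 64 (y) mm, origin at the centre of its underside. Side walls (inner faces y = +-24 mm, tops at 30 mm; the level panel's top is at 31 mm) keep fingers off the panel's edges; a 28 mm wall closes the near (-x) end, the far end is open. Pressing the panel down with 1 to 3 N at x = +42 mm tips its -x end up above the walls.
- rocker_yellow (a joint): tilt of the tongue (36 mm wide, x -50 to +54 mm, top at 26 mm when level) under the panel in tray_yellow, about a pin along y at tray x = +5 mm: 0 level (start), 0.42 rad fully tipped, +x end down. Stays where left; pressing its -x end levels it. Tipped, the panel's top is 16 mm up at x = +42 mm, its underside 38 mm up 30 mm from its centre towards -x: take it there by its long edges.
- panel_blue: small solar panel, a rigid flat plate 100 (its x) x 44 (its y) x 5 mm, blue body, dark cells on the upper face, about 50 g; origin at the centre of its underside, z up through the cells. It starts in tray_blue, cells up, its x along the tray's x, underside 26 mm above the table. May be absent.
- tray_blue: plywood press-to-tip tray fixed to the table, 132 (x) x 64 (y) mm, origin at the centre of its underside. Side walls (inner faces y = +-24 mm, tops at 30 mm; the level panel's top is at 31 mm) keep fingers off the panel's edges; a 28 mm wall closes the near (-x) end, the far end is open. Pressing the panel down with 1 to 3 N at x = +42 mm tips its -x end up above the walls.
- rocker_blue (a joint): tilt of the tongue (36 mm wide, x -50 to +54 mm, top at 26 mm when level) under the panel in tray_blue, about a pin along y at tray x = +5 mm: 0 level (start), 0.42 rad fully tipped, +x end down. Stays where left; pressing its -x end levels it. Tipped, the panel's top is 16 mm up at x = +42 mm, its underside 38 mm up 30 mm from its centre towards -x: take it there by its long edges.
- deck: light metallic model power station fixed to the table: slab 150 (x) x 262 (y) mm, 24 mm high, origin at the centre of its underside, with three alike bays (red lip at y = +84 mm, yellow 0, blue -84 mm). A panel cannot go straight down into a bay: its +x end goes under the lip with the panel tilted 0.2 to 0.3 rad, nose to the back wall, then its -x end is lowered behind the near stop.
- bay_red (a point): where the origin of panel_red lies when home: centre of the seat (red lip), 32 mm above the table; x towards the lip, z up. Seat 40 mm wide, 8 mm above the slab. Cavity: near stop (5 mm high) at x = -52.5 mm, back wall at +52.5; the lip overhangs from x = +38.5, underside 10, top 14 mm above the seat. Side guides (5 mm high) at y = +-24 mm from x = +1 on; sides open before that.
- bay_yellow (a point): where the origin of panel_yellow lies when home: centre of the seat (yellow lip), 32 mm above the table; x towards the lip, z up. Seat 40 mm wide, 8 mm above the slab. Cavity: near stop (5 mm high) at x = -52.5 mm, back wall at +52.5; the lip overhangs from x = +38.5, underside 10, top 14 mm above the seat. Side guides (5 mm high) at y = +-24 mm from x = +1 on; sides open before that.
- bay_blue (a point): where the origin of panel_blue lies when home: centre of the seat (blue lip), 32 mm above the table; x towards the lip, z up. Seat 40 mm wide, 8 mm above the slab. Cavity: near stop (5 mm high) at x = -52.5 mm, back wall at +52.5; the lip overhangs from x = +38.5, underside 10, top 14 mm above the seat. Side guides (5 mm high) at y = +-24 mm from x = +1 on; sides open before that.
- eraser: orange eraser, a block 50 (x) x 22 (y) x 14 mm, 25 g; origin at the centre of its underside. It starts lying in the middle (yellow) bay of the deck.
- dish: loose shallow open box, brown, empty, 120 x 120 mm, 30 mm high, walls and floor 4 mm, 0.45 kg; origin at the centre of its underside.
- switch (a joint): red toggle lever on a grey block fixed to the table beside the deck: about 0 = off, leaning to its -x (towards the robot); 1.0 rad = fully over to +x = on. It stays where it is left.
- switch_tip (a point): the free end of the toggle lever, 80 mm from its pivot.
- tape: bystander, to be left alone: yellow roll of tape lying flat, 52 mm across, 18 mm high; origin at the centre of its underside
- glue: bystander, to be left alone: white glue jar with a red cap, 34 mm across, 75 mm high; origin at the centre of its underside
- capcup: bystander, to be left alone: green cup, 64 mm across, 50 mm high; origin at the centre of its underside
- carton: bystander, to be left alone: purple upright carton 50 x 50 x 110 mm; origin at the centre of its underside
- foilblock: bystander, to be left alone: light metallic block 70 x 110 x 45 mm; origin at the centre of its underside
- bottle: bystander, to be left alone: green bottle, 66 mm across, 170 mm high; origin at the centre of its underside
- woodhouse: bystander, to be left alone: wooden block 60 x 50 x 40 mm; origin at the centre of its underside
Not all that is in view belongs to the job. There is more than one size of the eraser; the one meant has the size given above.

How it is judged:
On the way, in this order (a step that is already met when the one before it is completed fails the run):
1. every panel that is present lies home in the bay of its own colour, with the lever still off (x of panel_red in the frame of bay_red between -0.006 and 0.006 m and y of panel_red in the frame of bay_red between -0.005 and 0.005 m and z of panel_red in the frame of bay_red between -0.0025 and 0.0025 m and angle between each of panel_red, panel_yellow, panel_blue's own z axis and vertical below 0.04 rad and angle between the x axis of panel_red and the x axis of bay_red, either way round below 0.09 rad and x of panel_yellow in the frame of bay_yellow between -0.006 and 0.006 m and y of panel_yellow in the frame of bay_yellow between -0.005 and 0.005 m and z of panel_yellow in the frame of bay_yellow between -0.0025 and 0.0025 m and angle between the x axis of panel_yellow and the x axis of bay_yellow, either way round below 0.09 rad and x of panel_blue in the frame of bay_blue between -0.006 and 0.006 m and y of panel_blue in the frame of bay_blue between -0.005 and 0.005 m and z of panel_blue in the frame of bay_blue between -0.0025 and 0.0025 m and angle between the x axis of panel_blue and the x axis of bay_blue, either way round below 0.09 rad and value of joint switch below 0.5 rad), for 0.2 s.
2. then the lever is thrown over (value of joint switch above 0.85 rad), for 0.2 s.
At the end, for the whole second after the job is handed in: Each panel present in the bay of its colour, cells up: within 6 mm along, 5 mm across, 2.5 mm in height, level within 0.04 rad, in line within 0.09 rad; eraser in the upright dish (within 55 mm of its centre each way, under 28 mm up); rockers under 0.1 rad, lever past 0.85; panels at rest (x of panel_red in the frame of bay_red between -0.006 and 0.006 m and y of panel_red in the frame of bay_red between -0.005 and 0.005 m and z of panel_red in the frame of bay_red between -0.0025 and 0.0025 m and angle between each of panel_red, panel_yellow, panel_blue's own z axis and vertical below 0.04 rad and angle between the x axis of panel_red and the x axis of bay_red, either way round below 0.09 rad and x of panel_yellow in the frame of bay_yellow between -0.006 and 0.006 m and y of panel_yellow in the frame of bay_yellow between -0.005 and 0.005 m and z of panel_yellow in the frame of bay_yellow between -0.0025 and 0.0025 m and angle between the x axis of panel_yellow and the x axis of bay_yellow, either way round below 0.09 rad and x of panel_blue in the frame of bay_blue between -0.006 and 0.006 m and y of panel_blue in the frame of bay_blue between -0.005 and 0.005 m and z of panel_blue in the frame of bay_blue between -0.0025 and 0.0025 m and angle between the x axis of panel_blue and the x axis of bay_blue, either way round below 0.09 rad and x of eraser in the frame of dish between -0.055 and 0.055 m and y of eraser in the frame of dish between -0.055 and 0.055 m and z of eraser in the frame of dish below 0.028 m and angle between dish's own z axis and vertical below 0.1 rad and value of joint switch above 0.85 rad and value of joint each of rocker_red, rocker_yellow, rocker_blue below 0.1 rad and linear speed of each of panel_red, panel_yellow, panel_blue below 0.02 m/s); the robot touches nothing.
It fails at once if a bystander is moved more than 4 cm (distance of any of tape, glue, capcup, carton, foilblock, bottle, woodhouse from where it was at the start of the episode above 0.04 m).
Of panel_red, panel_yellow, panel_blue only 2 to 3 are there at a start; the rules pass over those that are not, and their reading is None.
At some moment in a run one of eraser, dish may be knocked a few centimetres aside while the robot is not near it.
It also fails if it takes over 210 s, if anything falls off the work surface, if the arm or the gripper's body presses on something with over 40 N, if the wrist force passes 120 N, or if a joint passes its speed limit or range.

### The arm

A 6-joint arm with a two-finger parallel gripper is mounted at the origin on the work surface. World frame = base frame: x ahead of the robot, y to its left, z up, the work surface at z = 0. Lengths are in m, angles in rad, forces in N, time in s.
With the tool pointing down it reaches from about 0.35 to 0.975 m from the base axis. Payload 4.9 kg.
Tool frame: the origin (TCP) lies at the very end of the fingers, on their centre line; the grasp point (between the pads) lies 19 mm behind it; z points along the fingers, y is the direction in which the jaws open and shut (so a half turn about z gives the same grasp; the last joint's range is limited). The gripper opens to 85 mm and grips with 20 to 120 N. Pads are 22 mm wide; open, the fingers measure 114 mm over their backs; the gripper's body (76 mm by 85 mm) begins 54 mm behind the grasp point. The pads swing forward as they close: fully open they stand 13 mm farther back than shut.
Start: joints at [1.129, 0.053, 1.613, -0, 1.476, -0.119], TCP at [0.198, 0.593, 0.231] pointing down, gripper open.
Joint ranges: [-3.01, 3.01], [-1.01, 2.22], [0.06, 2.58], [-1.02, 4.17], [0.09, 2.62], [-3.14, 3.14]. Speed limits (rad/s): [2.57, 2.57, 3.14, 3.14, 3.14, 3.14].

### API

Orientations are given as a unit quaternion [w, x, y, z].
In Python, from plant import monitor, eyes, manip gives the robot as it stands.
- The arm moves only by the tool step_arm, never from a script. Its argument "motion" is a list of rows, each a list of 7 numbers: the shift along the world's x, y, z scaled (see below), then the turn, a rotation vector about the world's x, y, z scaled (see below), then the closure in counts, from 0 (fully open) to 255 (shut). In form: [[x, y, z, ax, ay, az, grip], ...]. A call has 1 to 10 rows; each row is the pose to reach, as a shift and turn from the pose commanded when the call began; what a row does not reach only later rows make up. The controller multiplies each number of a shift by 0.5 m and each number of a turn by 1.5 rad. A row lasts 1/10 s, in which the tool goes at most 50 mm and 8.59 degrees, less where a joint would pass 70% of its speed; a pose out of reach is approached as far as the arm can. A call with a number of a shift or a turn outside -1 to 1 is refused whole. A call with a gripper value outside its range is refused whole. The fingers move at their own pace and stop on an object; the grip force is fixed at half the most. Time passes only in rows, so rows that repeat a pose let the fingers close. It gives the time, the measured TCP pose, the force and the opening at its end, in the units of the state.
- monitor.state(): the state, without advancing time (a new reading comes with each control period).
- eyes.grab_frame(name): name is "scene" or "top"; returns a dict with "pixels" (480x640x3 uint8, red, green, blue), "mtx" (3x3 intrinsics, pixels), "rvec" (rotation vector, rad) and "tvec" (3), from world to camera coordinates, as OpenCV has them. Camera axes: x right, y down, z forward; pixel columns grow to the right and rows downward; lengths in m; the calibration is good to about 2 mm. A picture is of the moment at which its call begins. There is no depth.
- manip.job_done(): hands the job in, once; it reports no verdict.
Trained networks look in the newest picture that a camera, given by its name, has taken for a name from the list of things; names that differ only in an ending like _2 or _b are one class to them, and where a whole thing is asked for, a point or a joint stands for the part that bears it (a point fixed in the world has none). Each returns a list of dicts, best first, with "p" (0 to 1); they miss things now and then, are a little off and sometimes report something else, mostly with a low value. They report only what shows in the picture. A call takes as long as a camera call. They do not tell look-alikes from the thing itself.
- eyes.look_for(name, camera): "box" ([centre column, centre row, width, height] in pixels, round what is visible of it).
- eyes.pinpoint(name, camera): "uv" ([column, row] in pixels: a listed point, or the origin of a listed thing).
The state is a dict: "time": time; "joint_pos": joint angles; "joint_vel": joint speeds; "joint_efforts": joint torques, N m; "tool_pos": TCP position; "tool_rot": TCP orientation; "contact_force": force on the tool from outside, world axes, zero at the start; "ft_torque": the same for the moment, N m; "gripper_width": opening from 0.0 (shut) to 1.0 (fully open).
Only numpy, scipy, OpenCV 4.12 (cv2) and the standard library are available. Lean on these libraries where they do the work, as an engineer would, in place of code of your own. Each camera call takes 0.05 s, during which the arm holds its last target.

## Working session

There is one attempt and no reset: what is moved stays moved. The work goes in short steps, Python scripts to look and compute and a tool call to move; the robot and the scene stay as the last step left them, time stands still between calls to the robot, and variables do not carry over. Pictures are saved under pics/ and viewed, and the job is handed in when it is done.

Besides the shell and the picture viewer there is one more tool, called after "Emit:" by a JSON object that holds its "method" and its "body". step_arm: Moves the arm, as the interface text tells. Its arguments: {"type":"object","properties":{"motion":{"type":"array","items":{"type":"array","items":{"type":"number"}}}},"required":["motion"]}

```bash
ls; mkdir -p pics
python3 - <<'E'
from plant import monitor, eyes, manip
import cv2
print(monitor.state())
for n in ("scene","top"):
    f=eyes.grab_frame(n); cv2.imwrite(f"pics/{n}0.png",f["pixels"][:,:,::-1]); print(f["mtx"],f["rvec"],f["tvec"])
E
```

```text
pics
{'time': 0.0, 'joint_pos': array([ 1.12897984e+00,  5.33538456e-02,  1.61431217e+00, -8.05206253e-06,
        1.47599089e+00, -1.19020226e-01]), 'joint_vel': array([-0.00028893, -0.00093187, -0.00071314, -0.00102892, -0.00123735,
       -0.00074006]), 'joint_efforts': array([-8.65181737e-04, -3.93684196e+01, -3.70174563e+01, -2.20606521e-04,
        6.90620931e-03, -1.85398108e-06]), 'tool_pos': array([0.19800532, 0.59214319, 0.23005403]), 'tool_rot': array([-2.81798101e-04,  1.60697858e-01,  9.87003107e-01, -9.92921103e-04]), 'contact_force': array([0.41275273, 0.0941589 , 0.09665108]), 'ft_torque': array([-0.00370222,  0.01407021,  0.08300356]), 'gripper_width': 1.000198645631377}
[[503.92462281   0.         314.92886831]
 [  0.         503.92462281 239.00576943]
 [  0.           0.           1.        ]] [ 2.40328985  0.99548796 -0.26980478] [-0.36834661 -0.27843459  1.4165229 ]
[[577.62321318   0.         323.36790195]
 [  0.         577.62321318 246.84688283]
 [  0.           0.           1.        ]] [ 2.01369935 -2.19229726  0.2466995 ] [0.03184891 0.56132732 1.19928353]
```

View pics/scene0.png

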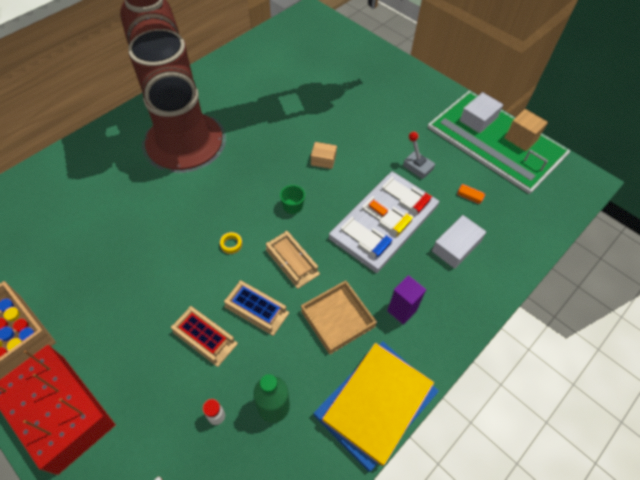

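View pics/top0.png

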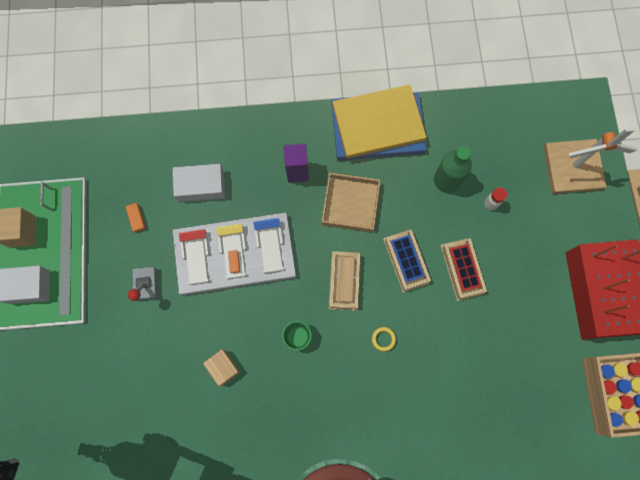

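```bash
cat > h.py <<'E'
from plant import monitor, eyes, manip
import cv2, numpy as np
def cam(n):
    f=eyes.grab_frame(n); R=cv2.Rodrigues(f["rvec"])[0]; f["R"]=R; f["C"]=-R.T@np.asarray(f["tvec"]).ravel(); return f
def ray(f,uv):
    K=f["mtx"]; d=f["R"].T@np.linalg.solve(K,[uv[0],uv[1],1]); return d
def toz(f,uv,z):
    d=ray(f,uv); return f["C"]+d*(z-f["C"][2])/d[2]
def proj(f,P):
    return cv2.projectPoints(np.asarray(P,float).reshape(-1,3),f["rvec"],f["tvec"],f["mtx"],None)[0].reshape(-1,2)
def crop(f,c,w,s,name):
    u,v=c; x0=max(0,int(u-w/2)); y0=max(0,int(v-w*0.375)); im=f["pixels"][y0:y0+int(w*.75),x0:x0+int(w),::-1]
    cv2.imwrite(name,cv2.resize(im,None,fx=s,fy=s,interpolation=cv2.INTER_CUBIC)); print(name,"x0,y0,s",x0,y0,s)
E
python3 - <<'E'
from h import *
F={n:cam(n) for n in("scene","top")}
zs=dict(panel_red=.026,panel_blue=.026,panel_yellow=.026,tray_red=0,tray_blue=0,tray_yellow=0,deck=0,bay_red=.032,bay_yellow=.032,bay_blue=.032,eraser=.032,dish=0,switch_tip=.08,tape=0,glue=0,capcup=0,carton=0,foilblock=0,bottle=0,woodhouse=0)
for k,z in zs.items():
  for n,f in F.items():
    for r in eyes.pinpoint(k,n)[:3]:
      if r["p"]>.2: print(k,n,round(r["p"],2),np.round(r["uv"],1),np.round(toz(f,r["uv"],z),4))
print(F["top"]["C"],F["scene"]["C"])
E
```

```text
panel_red scene 0.73 [374.  209.2] [0.5446 0.1842 0.026 ]
panel_red scene 0.55 [201.1 330.5] [ 0.4943 -0.3244  0.026 ]
panel_red top 0.55 [464.7 266. ] [ 0.5    -0.3276  0.026 ]
panel_blue scene 0.76 [256.2 304.6] [ 0.5323 -0.1997  0.026 ]
panel_blue top 0.75 [403.9 258.4] [ 0.5288 -0.1942  0.026 ]
panel_blue top 0.57 [410.2 262.8] [ 0.5176 -0.2071  0.026 ]
tray_red scene 0.81 [204.5 337. ] [ 0.4999 -0.3253  0.    ]
tray_red scene 0.28 [455.7 247.5] [0.7523 0.2563 0.    ]
tray_red top 0.97 [459.1 268.8] [ 0.4992 -0.3208  0.    ]
tray_blue scene 0.84 [256.8 307.7] [ 0.5284 -0.1973  0.    ]
tray_blue top 0.62 [407.  261.4] [ 0.5264 -0.2046  0.    ]
tray_yellow scene 0.56 [293.4 259.5] [ 0.4959 -0.0506  0.    ]
tray_yellow scene 0.38 [202.2 330.9] [ 0.4852 -0.32    0.    ]
tray_yellow top 0.9 [345.4 280.2] [ 0.495  -0.0602  0.    ]
deck scene 0.88 [383.2 222.3] [0.5777 0.1862 0.    ]
deck scene 0.65 [290.9 206. ] [0.3767 0.0553 0.    ]
deck top 0.86 [231.1 258.3] [0.5678 0.1959 0.    ]
deck top 0.36 [338.3 280.3] [ 0.4961 -0.0441  0.    ]
bay_red scene 0.67 [401.9 192.7] [0.5629 0.2704 
[... 1908 characters left out ...]
 ]
carton scene 0.44 [385.9 217.1] [0.572  0.2034 0.    ]
carton top 0.77 [297.2 171.9] [0.7636 0.0295 0.    ]
foilblock scene 0.89 [455.9 243.9] [0.7464 0.2651 0.    ]
foilblock scene 0.59 [205.  335.7] [ 0.4984 -0.3226  0.    ]
foilblock scene 0.39 [258.3 307.7] [ 0.5308 -0.1949  0.    ]
foilblock top 0.59 [203.7 187.9] [0.7427 0.252  0.    ]
bottle scene 0.77 [271.  404.5] [ 0.7101 -0.3205  0.    ]
bottle top 0.73 [448.2 182.2] [ 0.7076 -0.3237  0.    ]
bottle top 0.47 [233.4 255.9] [0.573  0.1904 0.    ]
woodhouse scene 0.78 [319.7 161.5] [0.3234 0.2156 0.    ]
woodhouse top 0.63 [221.6 368.3] [0.3231 0.2287 0.    ]
[0.27941746 0.00523117 1.29471318] [ 0.94997601 -0.45639223  1.05308778]
```

Run:
```python
from h import *
f=cam("top")
crop(f,(235,255),180,4.4,"pics/deck.png")
crop(f,(405,265),180,4.4,"pics/trays.png")
```

```text
pics/deck.png x0,y0,s 145 187 4.4
pics/trays.png x0,y0,s 315 197 4.4
```

View pics/deck.png

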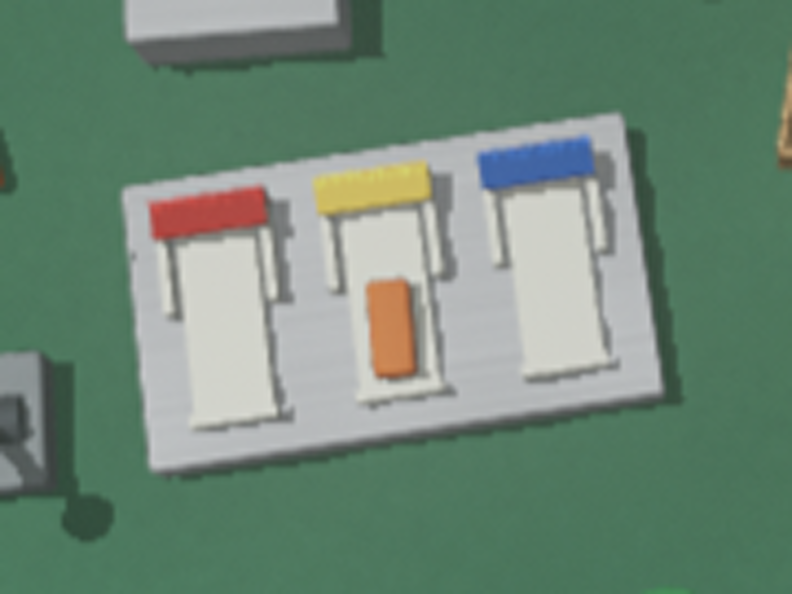

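View pics/trays.png

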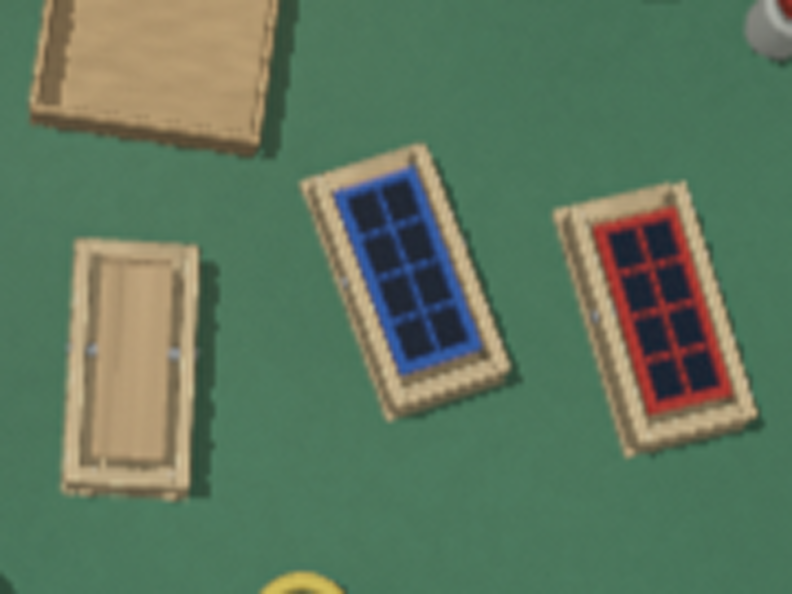

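Run:
```python
from h import *
f=cam("scene")
crop(f,(395,210),180,4.4,"pics/deck_s.png")
crop(f,(260,295),180,4.4,"pics/trays_s.png")
```

```text
pics/deck_s.png x0,y0,s 305 142 4.4
pics/trays_s.png x0,y0,s 170 227 4.4
```

View pics/deck_s.png

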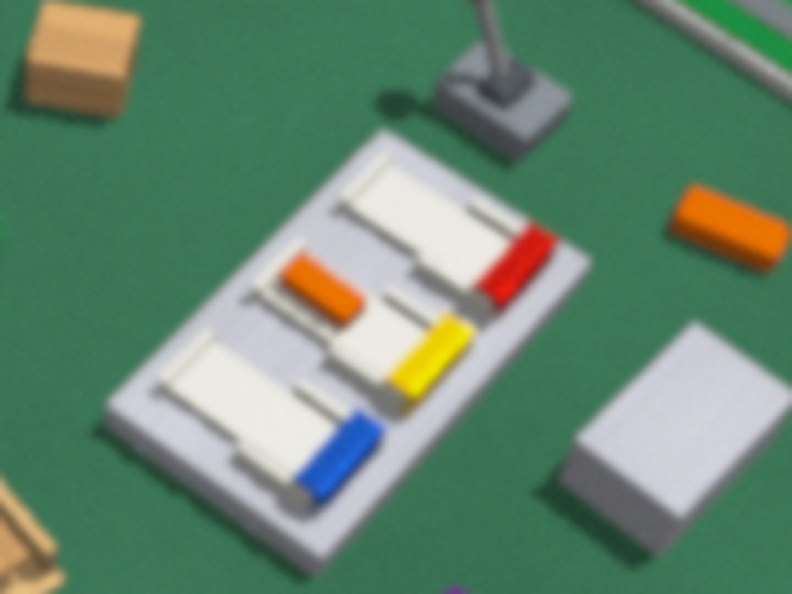

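View pics/trays_s.png

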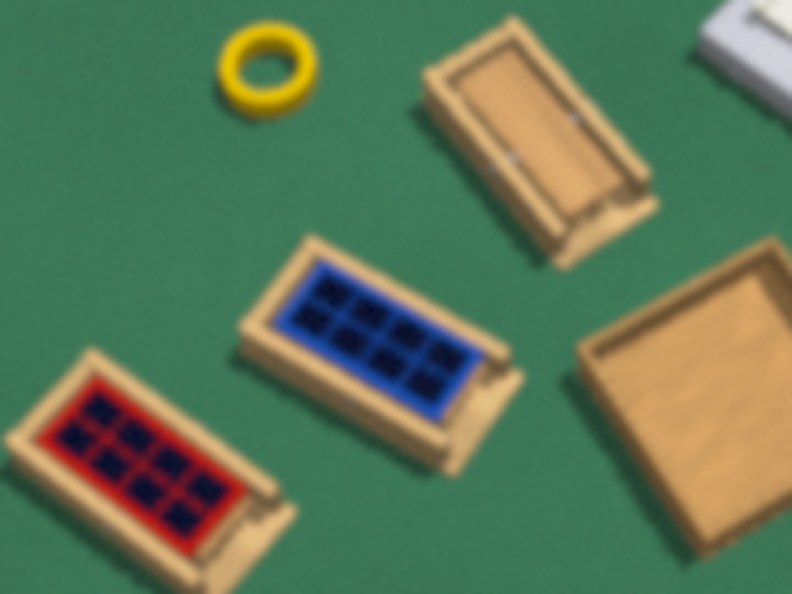

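```bash
cat > fit.py <<'E'
from h import *
from scipy.optimize import least_squares
F={n:cam(n) for n in("scene","top")}
def cv_(pts,x0,y0,s=4.4): return (np.array(pts,float)+.5)/s-.5+[x0,y0]
def fit(L,W,z,obs,off=0):
    # corners order: (+x,+y),(+x,-y),(-x,-y),(-x,+y)
    c=np.array([[L,W],[L,-W],[-L,-W],[-L,W]])/2
    def mod(p):
        R=np.array([[np.cos(p[2]),-np.sin(p[2])],[np.sin(p[2]),np.cos(p[2])]])
        q=c@R.T+p[:2]; return np.c_[q,np.full(4,z)]
    out={}
    g0=np.mean([toz(F[k],v.mean(0),z)[:2] for k,v in obs.items()],0)
    for ks in [list(obs)]+[[k] for k in obs]:
        r=min((least_squares(lambda p:np.concatenate([(proj(F[k],mod(p))-obs[k]).ravel() for k in ks]),[*g0,a]) for a in(-.5,0,.5)),key=lambda r:r.cost)
        print(ks,np.round(r.x,4),"rms px",round(np.sqrt(2*r.cost/len(r.fun)),2))
E
python3 - <<'E'
from fit import *
T=(145,187);S=(305,142);T2=(315,197);S2=(170,227)
print("deck");fit(.150,.262,.024,{"top":cv_([(123,187),(622,115),(663,397),(150,472)],*T),"scene":cv_([(590,262),(318,558),(108,408),(383,130)],*S)})
print("eraser");fit(.05,.022,.046,{"top":cv_([(367,283),(409,279),(414,373),(374,378)],*T),"scene":cv_([(364,297),(345,318),(282,276),(302,253)],*S)})
print("red");fit(.1,.044,.031,{"top":cv_([(592,227),(676,206),(732,398),(650,416)],*T2),"scene":cv_([(246,492),(194,556),(37,438),(97,376)],*S2)})
print("blue");fit(.1,.044,.031,{"top":cv_([(335,192),(415,167),(484,354),(403,376)],*T2),"scene":cv_([(486,353),(438,421),(274,324),(322,262)],*S2)})
f=F["top"];s=F["scene"]
for n,p in dict(a=(135.2,216.4)).items(): print(eyes.look_for("eraser","top"))
E
```

```text
deck
['top', 'scene'] [0.5766 0.1871 0.0682] rms px 0.74
['top'] [0.5749 0.1869 0.0639] rms px 0.24
['scene'] [0.5788 0.1869 0.073 ] rms px 0.57
eraser
['top', 'scene'] [0.5522 0.1847 0.0274] rms px 0.85
['top'] [0.5507 0.1842 0.0149] rms px 0.33
['scene'] [0.5542 0.1849 0.05  ] rms px 0.87
red
['top', 'scene'] [ 0.4985 -0.3264  0.1504] rms px 0.93
['top'] [ 0.4962 -0.3268  0.1497] rms px 0.25
['scene'] [ 0.5009 -0.326   0.1513] rms px 0.75
blue
['top', 'scene'] [ 0.5296 -0.2008  0.2348] rms px 0.84
['top'] [ 0.5273 -0.2016  0.2286] rms px 0.35
['scene'] [ 0.532  -0.2     0.2416] rms px 0.32
[{'box': [135.6, 215.8, 17.1, 30.3], 'p': 0.59}, {'box': [234.6, 262.0, 14.3, 26.4], 'p': 0.48}]
```

```bash
cat > g.py <<'E'
from h import *
from scipy.spatial.transform import Rotation as Ro
def cur():
    s=monitor.state(); q=s["tool_rot"]; return s,np.array(s["tool_pos"]),Ro.from_quat([q[1],q[2],q[3],q[0]])
def tool(psi,pitch=0):
    # jaw along panel y, tool z down; tool y = panel +y (yaw psi), tool x = -panel x ; pitch = rotation about panel y (positive: +x end down)
    base=Ro.from_matrix(np.array([[-1,0,0],[0,1,0],[0,0,-1.]]))
    return Ro.from_euler('z',psi)*Ro.from_euler('y',pitch)*base
def go(pos,psi,pitch=0):
    s,p,R=cur(); d=np.array(pos)-p; rv=(tool(psi,pitch)*R.inv()).as_rotvec()
    print("t",round(s["time"],1),"at",np.round(p,4),"F",np.round(s["contact_force"],2),"w",round(s["gripper_width"],3))
    print("move",np.round(d/.5,3),np.round(rv/1.5,3),"rows>=",int(max(np.linalg.norm(d)/.05,np.linalg.norm(rv)/.15))+1)
E
python3 -c "
from g import *
go([.5525,.185,.13],.03)"
```

```text
t 2.5 at [0.1982 0.5927 0.2313] F [-0.27 -0.08 -0.31] w 0.999
move [ 0.709 -0.815 -0.203] [-0.    -0.     0.235] rows>= 11
```

Emit:
{"method": "step_arm", "body": {"motion": [[0.709, -0.815, -0.2, 0, 0, 0.235, 120], [0.709, -0.815, -0.2, 0, 0, 0.235, 120], [0.709, -0.815, -0.2, 0, 0, 0.235, 120], [0.709, -0.815, -0.2, 0, 0, 0.235, 120], [0.709, -0.815, -0.2, 0, 0, 0.235, 120], [0.709, -0.815, -0.2, 0, 0, 0.235, 120], [0.709, -0.815, -0.2, 0, 0, 0.235, 120], [0.709, -0.815, -0.2, 0, 0, 0.235, 120], [0.709, -0.815, -0.2, 0, 0, 0.235, 120], [0.709, -0.815, -0.2, 0, 0, 0.235, 120]]}}

```text
time: 3.45
tool_pos: [0.52, 0.2225, 0.1409]
tool_rot: [0.0, -0.015, 1.0, 0.0]
contact_force: [0.7, 0.6, 0.2]
gripper_width: 0.527
```

```bash
python3 -c "
from g import *
go([.5525,.185,.1],.03)"
```

```text
t 3.5 at [0.52   0.2225 0.1409] F [0.67 0.58 0.16] w 0.527
move [ 0.065 -0.075 -0.082] [-0.     0.001  0.   ] rows>= 2
```

Emit:
{"method": "step_arm", "body": {"motion": [[0.065, -0.075, -0.08, 0, 0, 0, 120], [0.065, -0.075, -0.08, 0, 0, 0, 120], [0.065, -0.075, -0.08, 0, 0, 0, 120]]}}

```text
time: 3.75
tool_pos: [0.5507, 0.1852, 0.0987]
tool_rot: [-0.002, -0.013, 1.0, -0.0]
contact_force: [-0.9, 0.7, 0.5]
gripper_width: 0.526
```

```bash
python3 -c "
from g import *
go([.5525,.185,.036],.03)
for n in('top','scene'):
  f=cam(n); p=proj(f,[.5525,.185,.1])[0]; crop(f,p,150,5,'pics/g1_%s.png'%n)
"
```

```text
t 3.8 at [0.5507 0.1852 0.0987] F [-0.89  0.67  0.47] w 0.526
move [ 0.004 -0.    -0.125] [ 0.    -0.003  0.002] rows>= 2
pics/g1_top.png x0,y0,s 154 198 5
pics/g1_scene.png x0,y0,s 305 136 5
```

View pics/g1_top.png

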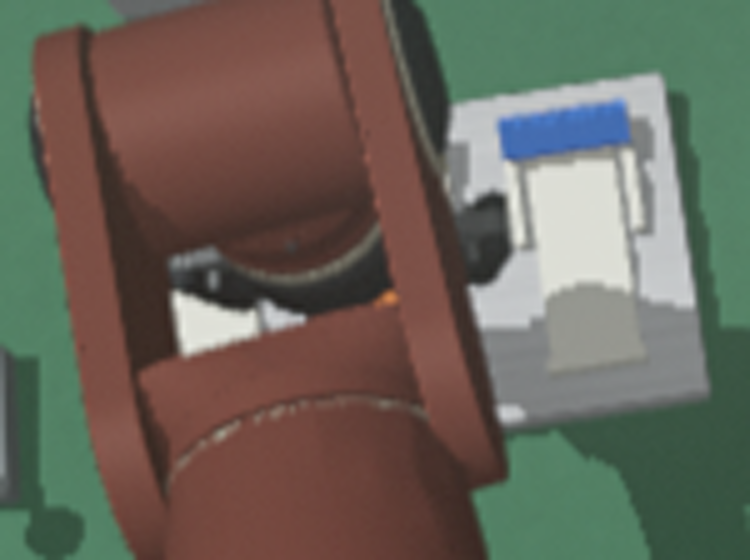

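View pics/g1_scene.png

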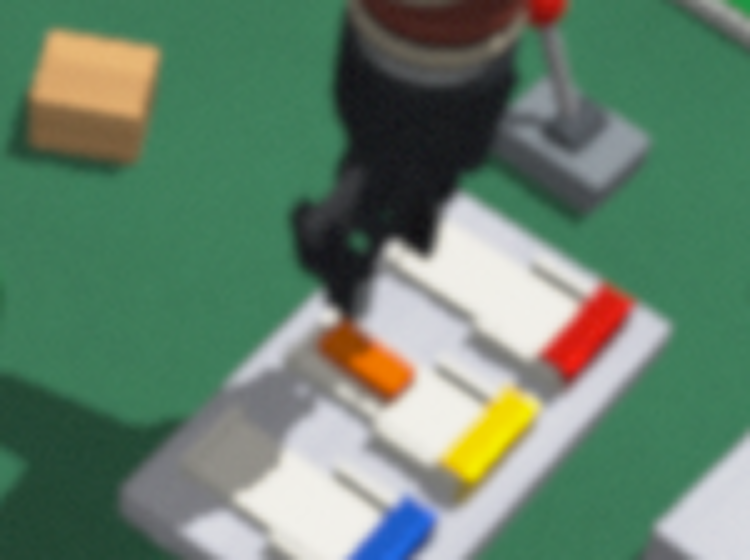

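```bash
python3 -c "
from g import *
f=cam('scene')
im=f['pixels'][:,:,::-1].copy();im=im[136:248,305:455];im=cv2.resize(im,None,fx=5,fy=5,interpolation=cv2.INTER_CUBIC)
R=tool(.03).as_matrix();c=np.array([.5507,.1852,.0987])
for sg in(1,-1):
  for a in(-.011,.011):
    for b in (.0224,.0369):
      P=c+R@np.array([a,sg*b,-.0025]); u=(proj(f,P)[0]-[305,136]+.5)*5-.5; cv2.circle(im,tuple(int(x) for x in u),3,(0,255,255),-1)
cv2.imwrite('pics/g1m.png',im)
"
```

```text
(no output)
```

View pics/g1m.png

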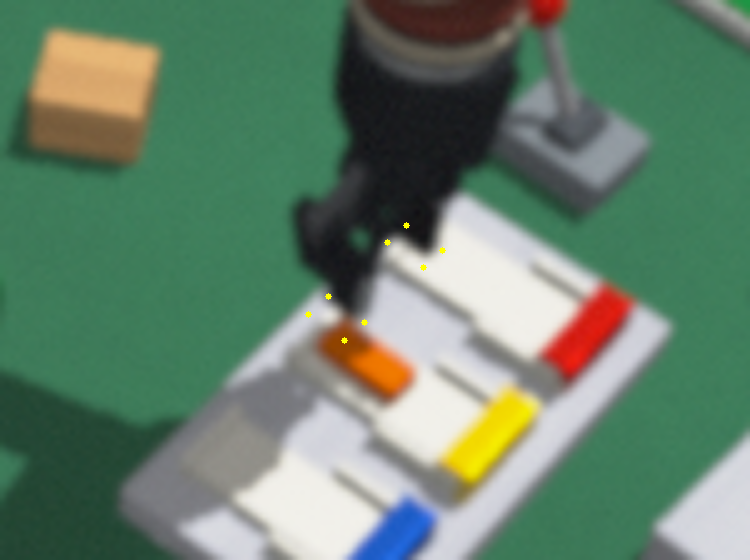

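Emit:
{"method": "step_arm", "body": {"motion": [[0.004, 0, -0.08, 0, 0, 0, 120], [0.004, 0, -0.125, 0, 0, 0, 120], [0.004, 0, -0.125, 0, 0, 0, 120], [0.004, 0, -0.125, 0, 0, 0, 255], [0.004, 0, -0.125, 0, 0, 0, 255], [0.004, 0, -0.125, 0, 0, 0, 255], [0.004, 0, -0.125, 0, 0, 0, 255], [0.004, 0, -0.125, 0, 0, 0, 255]]}}

```text
time: 4.7
tool_pos: [0.555, 0.1876, 0.0411]
tool_rot: [0.002, -0.015, 1.0, 0.001]
contact_force: [-1.0, 2.8, 7.6]
gripper_width: 0.228
```

Emit:
{"method": "step_arm", "body": {"motion": [[0, 0, 0.1, 0, 0, 0, 255], [0, 0, 0.2, 0, 0, 0, 255], [0, 0, 0.2, 0, 0, 0, 255]]}}

```text
time: 5.0
tool_pos: [0.5589, 0.1878, 0.1484]
tool_rot: [0.008, -0.015, 1.0, 0.001]
contact_force: [0.4, 0.7, 1.3]
gripper_width: 0.23
```

```bash
python3 -c "
from g import *
go([.674,-.086,.14],-.08)
f=cam('scene'); crop(f,(380,190),150,5,'pics/g2.png')
for n in('top','scene'): print(eyes.pinpoint('dish',n)[:1],eyes.look_for('dish',n)[:1])
"
```

```text
t 5.0 at [0.5589 0.1878 0.1484] F [0.44 0.73 1.34] w 0.23
move [ 0.23  -0.548 -0.017] [-0.001  0.011 -0.073] rows>= 6
pics/g2.png x0,y0,s 305 133 5
[{'uv': [348.4, 202.7], 'p': 0.86}] [{'box': [349.4, 202.2, 57.4, 60.7], 'p': 0.82}]
[{'uv': [334.7, 315.5], 'p': 0.82}] [{'box': [337.1, 316.1, 72.6, 77.1], 'p': 0.74}]
```

View pics/g2.png

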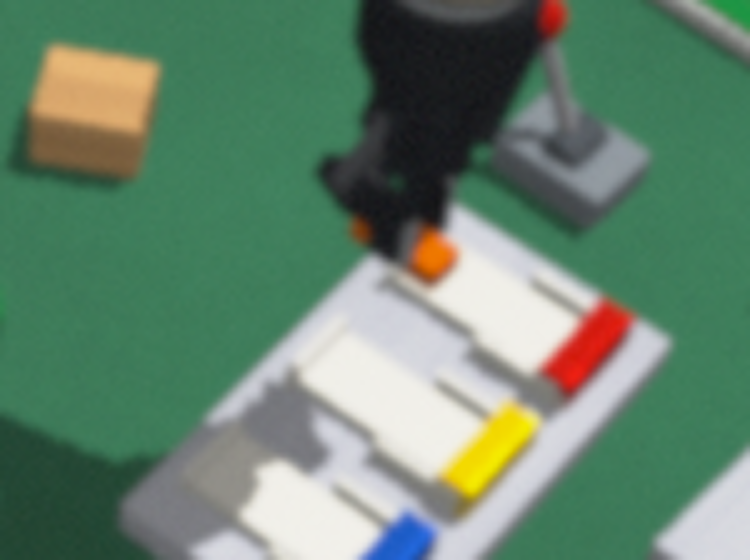

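Emit:
{"method": "step_arm", "body": {"motion": [[0.23, -0.54, 0, 0, 0.01, -0.073, 255], [0.23, -0.54, 0, 0, 0.01, -0.073, 255], [0.23, -0.54, 0, 0, 0.01, -0.073, 255], [0.23, -0.54, 0, 0, 0.01, -0.073, 255], [0.23, -0.54, 0, 0, 0.01, -0.073, 255], [0.23, -0.54, 0, 0, 0.01, -0.073, 255], [0.23, -0.54, 0, 0, 0.01, -0.073, 255], [0.23, -0.54, 0, 0, 0.01, -0.073, 255]]}}

```text
time: 6.05
tool_pos: [0.6673, -0.0839, 0.1359]
tool_rot: [-0.009, 0.041, 0.999, 0.001]
contact_force: [0.1, 0.0, -1.0]
gripper_width: 0.226
```

```bash
python3 -c "
from g import *
go([.674,-.086,.018],-.08)
f=cam('scene'); crop(f,(335,290),200,4,'pics/g3.png')
print(cur()[2].as_matrix()[:,2])
"
```

```text
t 6.0 at [ 0.6673 -0.0839  0.1359] F [ 0.13  0.04 -1.  ] w 0.226
move [ 0.013 -0.004 -0.236] [-0.001 -0.013  0.001] rows>= 3
pics/g3.png x0,y0,s 235 215 4
[-0.01846672  0.00208381 -0.9998273 ]
```

View pics/g3.png

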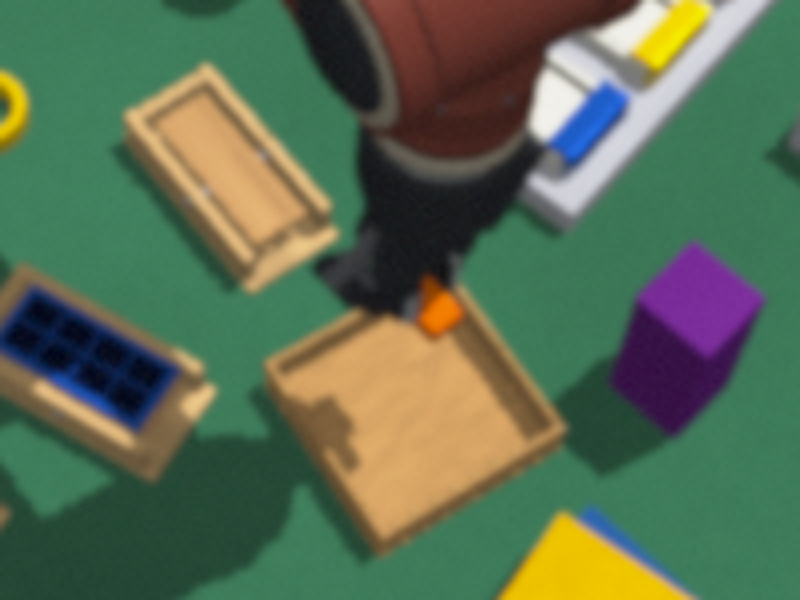

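Emit:
{"method": "step_arm", "body": {"motion": [[0.013, -0.004, -0.1, 0, -0.013, 0, 255], [0.013, -0.004, -0.2, 0, -0.013, 0, 255], [0.013, -0.004, -0.236, 0, -0.013, 0, 255], [0.013, -0.004, -0.236, 0, -0.013, 0, 255], [0.013, -0.004, -0.236, 0, -0.013, 0, 255]]}}

```text
time: 6.6
tool_pos: [0.6756, -0.0846, 0.0218]
tool_rot: [0.003, 0.039, 0.999, 0.0]
contact_force: [-0.6, -0.7, 0.8]
gripper_width: 0.224
```

Emit:
{"method": "step_arm", "body": {"motion": [[0, 0, -0.014, 0, 0, 0, 255], [0, 0, -0.014, 0, 0, 0, 255], [0, 0, -0.014, 0, 0, 0, 150], [0, 0, -0.014, 0, 0, 0, 150], [0, 0, -0.014, 0, 0, 0, 150], [0, 0, 0.05, 0, 0, 0, 150], [0, 0, 0.15, 0, 0, 0, 150], [0, 0, 0.25, 0, 0, 0, 150], [0, 0, 0.25, 0, 0, 0, 150]]}}

```text
time: 7.5
tool_pos: [0.6803, -0.0866, 0.1565]
tool_rot: [0.011, 0.04, 0.999, -0.001]
contact_force: [1.7, -0.5, 1.3]
gripper_width: 0.412
```

```bash
python3 -c "
from g import *
go([.498,-.30,.18],-.0)
f=cam('scene'); crop(f,(335,290),200,4,'pics/g4.png')
"
```

```text
t 7.5 at [ 0.6803 -0.0866  0.1565] F [ 1.73 -0.54  1.28] w 0.412
move [-0.365 -0.427  0.047] [0.002 0.014 0.053] rows>= 6
pics/g4.png x0,y0,s 235 215 4
```

View pics/g4.png

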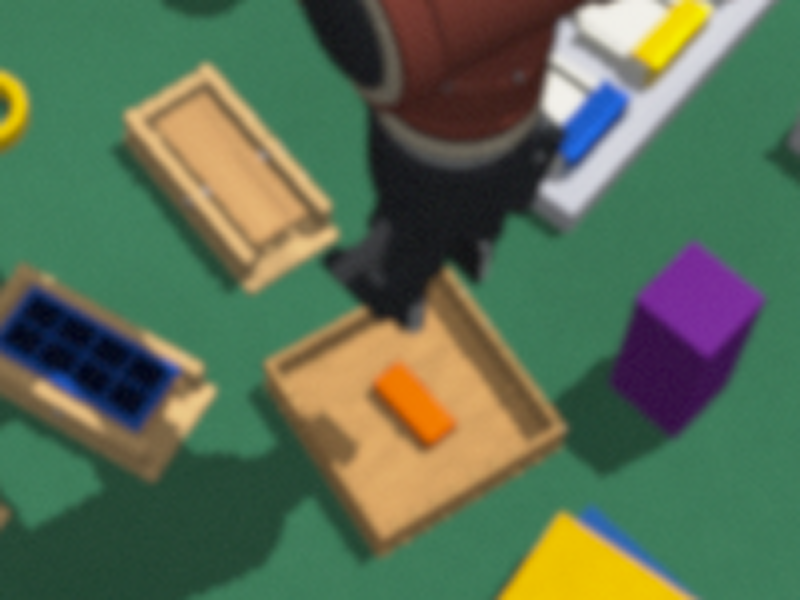

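```bash
python3 -c "
from g import *
go([.5725,-.1905,.15],.235)"
```

```text
t 7.5 at [ 0.6783 -0.0861  0.1523] F [0.29 0.05 0.71] w 0.414
move [-0.212 -0.209 -0.005] [-0.    0.01  0.21] rows>= 3
```

Emit:
{"method": "step_arm", "body": {"motion": [[-0.212, -0.209, -0.01, 0, 0, 0.21, 255], [-0.212, -0.209, -0.01, 0, 0, 0.21, 255], [-0.212, -0.209, -0.01, 0, 0, 0.21, 255], [-0.212, -0.209, -0.01, 0, 0, 0.21, 255], [-0.212, -0.209, -0.01, 0, 0, 0.21, 255], [-0.212, -0.209, -0.01, 0, 0, 0.21, 255], [-0.212, -0.209, -0.01, 0, 0, 0.21, 255], [-0.212, -0.209, -0.01, 0, 0, 0.21, 255]]}}

```text
time: 8.35
tool_pos: [0.5695, -0.1889, 0.1403]
tool_rot: [0.002, -0.118, 0.993, 0.001]
contact_force: [-0.5, -0.4, -0.2]
gripper_width: 0.001
```

```bash
python3 -c "
from g import *
go([.5735,-.1905,.06],.235)
print(cur()[2].as_matrix()[:,2])
"
```

```text
t 8.3 at [ 0.5695 -0.1889  0.1403] F [-0.48 -0.37 -0.2 ] w 0.001
move [ 0.008 -0.003 -0.161] [-0.002  0.003 -0.001] rows>= 2
[ 0.00399654  0.00232798 -0.9999893 ]
```

Emit:
{"method": "step_arm", "body": {"motion": [[0.008, -0.003, -0.08, 0, 0.003, 0, 255], [0.008, -0.003, -0.16, 0, 0.003, 0, 255], [0.008, -0.003, -0.16, 0, 0.003, 0, 255], [0.008, -0.003, -0.16, 0, 0.003, 0, 255], [0.008, -0.003, -0.16, 0, 0.003, 0, 255], [0.008, -0.003, -0.16, 0, 0.003, 0, 255]]}}

```text
time: 8.95
tool_pos: [0.5747, -0.192, 0.0634]
tool_rot: [0.002, -0.117, 0.993, -0.0]
contact_force: [-0.0, 0.5, 0.0]
gripper_width: -0.006
```

```bash
python3 -c "
from g import *
f=cam('scene'); crop(f,(265,300),130,5.5,'pics/g5.png')
im=cv2.imread('pics/g5.png')
P=np.array([.5735,-.1905,.0606])
go([.5735,-.1905,.019],.235)
s,p,R=cur()
for a in(-.011,.011):
  for b in(-.0145,.0145):
    u=(proj(f,p+R.apply([a,b,0]))[0]-[200,251]+.5)*5.5-.5; cv2.circle(im,tuple(int(x) for x in u),3,(0,255,255),-1)
cv2.imwrite('pics/g5.png',im)
"
```

```text
pics/g5.png x0,y0,s 200 251 5.5
t 9.0 at [ 0.5744 -0.1919  0.0631] F [0.42 0.12 0.07] w 0.003
move [-0.002  0.003 -0.088] [-0.     0.002 -0.   ] rows>= 1
```

View pics/g5.png

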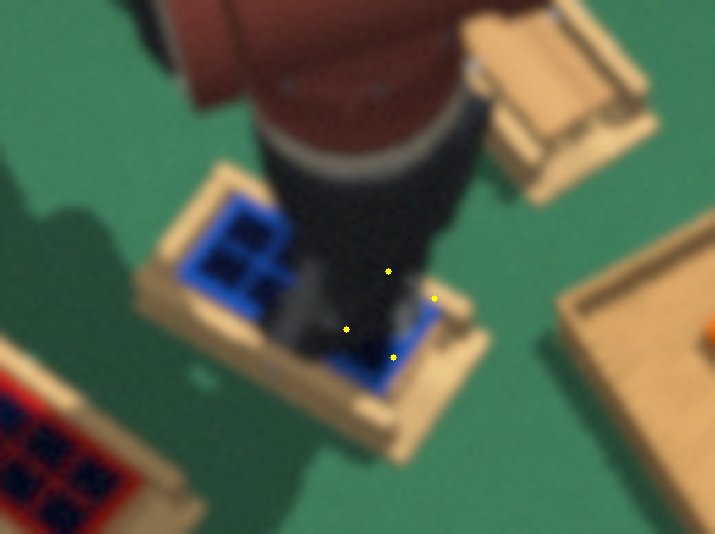

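Emit:
{"method": "step_arm", "body": {"motion": [[-0.002, 0.003, -0.03, 0, 0, 0, 255], [-0.002, 0.003, -0.05, 0, 0, 0, 255], [-0.002, 0.003, -0.065, 0, 0, 0, 255], [-0.002, 0.003, -0.075, 0, 0, 0, 255], [-0.002, 0.003, -0.085, 0, 0, 0, 255], [-0.002, 0.003, -0.085, 0, 0, 0, 255]]}}

```text
time: 9.6
tool_pos: [0.5721, -0.1899, 0.0181]
tool_rot: [-0.0, -0.117, 0.993, 0.001]
contact_force: [0.2, 0.4, 1.3]
gripper_width: 0.001
```

```bash
python3 -c "
from g import *
f=cam('scene'); crop(f,(265,300),130,5.5,'pics/g6.png')
go([.5735,-.1905,.019],.235)
"
```

```text
pics/g6.png x0,y0,s 200 251 5.5
t 9.7 at [ 0.5721 -0.1899  0.018 ] F [0.14 1.82 3.42] w 0.001
move [ 0.003 -0.001  0.002] [-0.001 -0.    -0.   ] rows>= 1
```

View pics/g6.png

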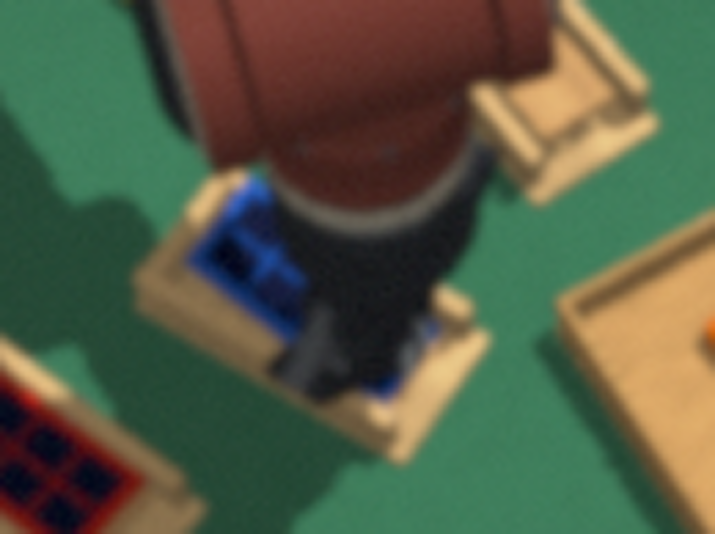

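Emit:
{"method": "step_arm", "body": {"motion": [[0.002, 0, -0.005, 0, 0, 0, 255], [0.002, 0, -0.005, 0, 0, 0, 255], [0.002, 0, -0.005, 0, 0, 0, 255]]}}

```text
time: 9.95
tool_pos: [0.5736, -0.1903, 0.017]
tool_rot: [0.0, -0.117, 0.993, 0.001]
contact_force: [-1.8, 2.2, 7.8]
gripper_width: 0.004
```

```bash
python3 -c "
from g import *
go([.5435,-.3196,.06],.15)
"
```

```text
t 9.9 at [ 0.5736 -0.1903  0.017 ] F [-1.76  2.22  7.78] w 0.004
move [-0.06  -0.259  0.086] [-0.001  0.    -0.057] rows>= 3
```

Emit:
{"method": "step_arm", "body": {"motion": [[0, 0, 0.1, 0, 0, 0, 255], [-0.02, -0.08, 0.15, 0, 0, -0.02, 255], [-0.06, -0.259, 0.15, 0, 0, -0.057, 255], [-0.06, -0.259, 0.15, 0, 0, -0.057, 255], [-0.06, -0.259, 0.12, 0, 0, -0.057, 255], [-0.06, -0.259, 0.09, 0, 0, -0.057, 255], [-0.06, -0.259, 0.09, 0, 0, -0.057, 255], [-0.06, -0.259, 0.09, 0, 0, -0.057, 255]]}}

```text
time: 10.75
tool_pos: [0.5422, -0.3174, 0.0586]
tool_rot: [-0.001, -0.076, 0.997, 0.002]
contact_force: [0.1, -0.1, 0.3]
gripper_width: -0.002
```

```bash
python3 -c "
from g import *
go([.5435,-.3196,.019],.15)
"
```

```text
t 10.8 at [ 0.5422 -0.3174  0.0586] F [ 0.14 -0.13  0.31] w -0.002
move [ 0.003 -0.004 -0.079] [-0.003 -0.002 -0.001] rows>= 1
```

Emit:
{"method": "step_arm", "body": {"motion": [[0.003, -0.004, -0.03, 0, 0, 0, 255], [0.003, -0.004, -0.05, 0, 0, 0, 255], [0.003, -0.004, -0.065, 0, 0, 0, 255], [0.003, -0.004, -0.075, 0, 0, 0, 255], [0.003, -0.004, -0.083, 0, 0, 0, 255], [0.003, -0.004, -0.083, 0, 0, 0, 255], [0.003, -0.004, -0.083, 0, 0, 0, 255]]}}

```text
time: 11.45
tool_pos: [0.5439, -0.3214, 0.0187]
tool_rot: [-0.0, -0.075, 0.997, 0.001]
contact_force: [0.6, -0.1, -0.6]
gripper_width: -0.0
```

Emit:
{"method": "step_arm", "body": {"motion": [[0, 0.002, -0.008, 0, 0, 0, 255], [0, 0.002, -0.008, 0, 0, 0, 255], [0, 0.002, -0.008, 0, 0, 0, 255]]}}

```text
time: 11.75
tool_pos: [0.5452, -0.3215, 0.0168]
tool_rot: [0.001, -0.075, 0.997, -0.0]
contact_force: [-0.5, -0.1, 6.0]
gripper_width: -0.001
```

Emit:
{"method": "step_arm", "body": {"motion": [[0, 0, 0.1, 0, 0, 0, 255], [0, 0, 0.2, 0, 0, 0, 255], [-0.4, -0.4, 0.36, 0, 0, 0, 60], [-0.4, -0.4, 0.36, 0, 0, 0, 60], [-0.4, -0.4, 0.36, 0, 0, 0, 60], [-0.4, -0.4, 0.36, 0, 0, 0, 60], [-0.4, -0.4, 0.36, 0, 0, 0, 60], [-0.4, -0.4, 0.36, 0, 0, 0, 60], [-0.4, -0.4, 0.36, 0, 0, 0, 60], [-0.4, -0.4, 0.36, 0, 0, 0, 60]]}}

```text
time: 12.75
tool_pos: [0.3435, -0.5209, 0.1951]
tool_rot: [0.0, -0.074, 0.997, 0.001]
contact_force: [0.8, 1.2, 0.3]
gripper_width: 0.764
```

```bash
python3 -c "
from g import *
f=cam('top'); crop(f,(405,265),180,4.4,'pics/t2.png')
f=cam('scene'); crop(f,(240,305),180,4.4,'pics/s2.png')
"
```

```text
pics/t2.png x0,y0,s 315 197 4.4
pics/s2.png x0,y0,s 150 237 4.4
```

View pics/t2.png

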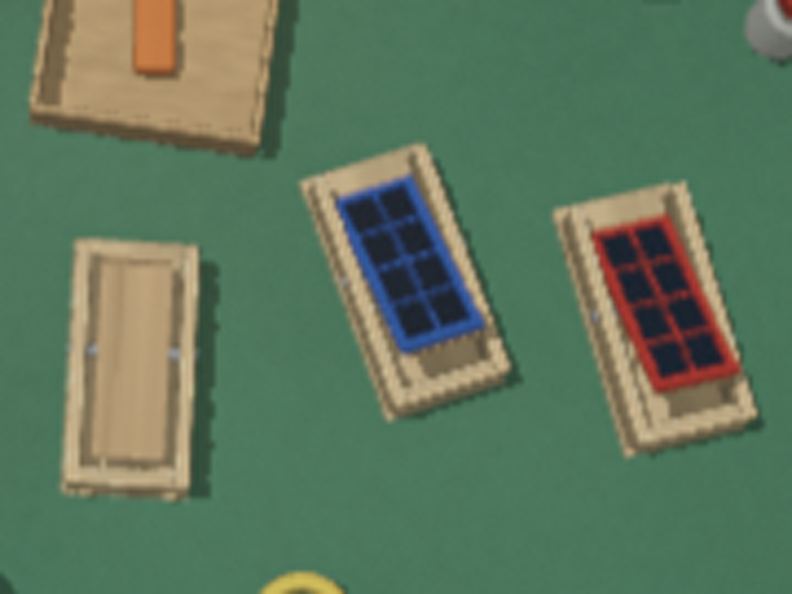

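View pics/s2.png

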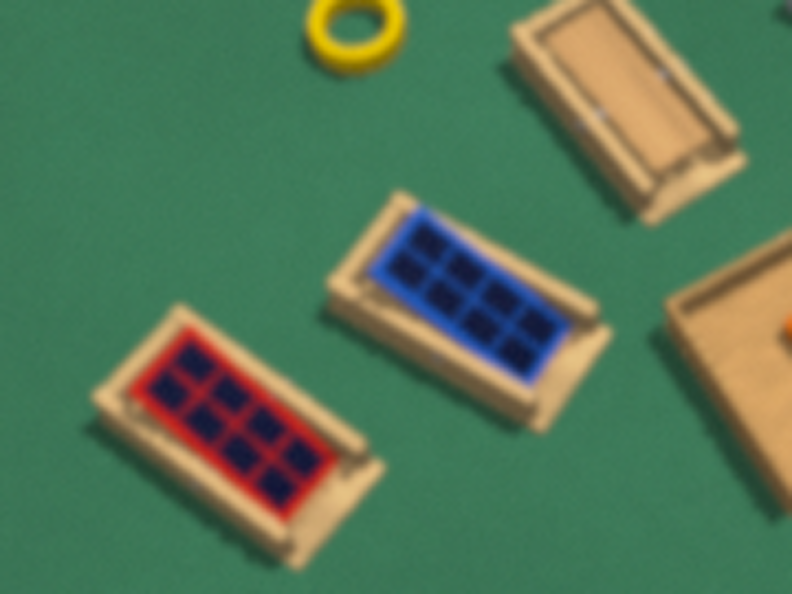

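```bash
cat > tip.py <<'E'
from fit import *
from scipy.spatial.transform import Rotation as Ro
def fit5(obs,pitch,g):
    c=np.array([[50,22,5],[50,-22,5],[-50,-22,5],[-50,22,5]])/1000
    mod=lambda p: (Ro.from_euler('z',p[3])*Ro.from_euler('y',pitch)).apply(c)+p[:3]
    for ks in (list(obs),["top"],["scene"]):
        r=least_squares(lambda p:np.concatenate([(proj(F[k],mod(p))-obs[k]).ravel() for k in ks]),g)
        print(ks,np.round(r.x,4),"rms",round(np.sqrt(2*r.cost/len(r.fun)),2))
if __name__=="__main__":
    T2=(315,197);S3=(150,237)
    print("blue");fit5({"top":cv_([(337,201),(408,177),(484,328),(403,352)],*T2),"scene":cv_([(570,325),(529,383),(367,271),(420,206)],*S3)},.42,[.53,-.2,.026,.235])
    print("red");fit5({"top":cv_([(595,233),(668,215),(739,375),(655,390)],*T2),"scene":cv_([(338,463),(285,521),(130,386),(186,326)],*S3)},.42,[.5,-.32,.026,.15])
    from g import go
    go([.51,-.203,.12],.235,.42)
E
python3 tip.py
```

```text
blue
['top', 'scene'] [ 0.531  -0.2004  0.0255  0.2398] rms 0.92
['top'] [ 0.5335 -0.2047  0.0082  0.2239] rms 0.51
['scene'] [ 0.5203 -0.1919 -0.0027  0.256 ] rms 0.68
red
['top', 'scene'] [ 0.5002 -0.3271  0.0249  0.1389] rms 1.05
['top'] [ 0.5014 -0.332   0.0127  0.1218] rms 0.55
['scene'] [ 4.904e-01 -3.225e-01  2.000e-04  1.546e-01] rms 0.9
t 12.9 at [ 0.3451 -0.519   0.194 ] F [0.03 0.51 0.  ] w 0.769
move [ 0.33   0.632 -0.148] [-0.056  0.274  0.055] rows>= 8
```

```bash
python3 -c "
from g import *
go([.5257,-.2016,.14],.237,.42)
"
```

```text
t 12.9 at [ 0.3451 -0.519   0.194 ] F [0.03 0.51 0.  ] w 0.769
move [ 0.361  0.635 -0.108] [-0.056  0.274  0.057] rows>= 8
```

Emit:
{"method": "step_arm", "body": {"motion": [[0.361, 0.635, -0.05, -0.056, 0.274, 0.057, 75], [0.361, 0.635, -0.05, -0.056, 0.274, 0.057, 75], [0.361, 0.635, -0.05, -0.056, 0.274, 0.057, 75], [0.361, 0.635, -0.05, -0.056, 0.274, 0.057, 75], [0.361, 0.635, -0.05, -0.056, 0.274, 0.057, 75], [0.361, 0.635, -0.05, -0.056, 0.274, 0.057, 75], [0.361, 0.635, -0.108, -0.056, 0.274, 0.057, 75], [0.361, 0.635, -0.108, -0.056, 0.274, 0.057, 75], [0.361, 0.635, -0.108, -0.056, 0.274, 0.057, 75], [0.361, 0.635, -0.108, -0.056, 0.274, 0.057, 75]]}}

```text
time: 13.95
tool_pos: [0.5248, -0.2018, 0.1404]
tool_rot: [-0.207, -0.116, 0.971, -0.025]
contact_force: [0.1, -0.3, 0.1]
gripper_width: 0.704
```

```bash
python3 -c "
from g import *
go([.5257,-.2016,.0895],.237,.42)
go([.5019,-.2074,.0345],.237,.42)
"
```

```text
t 13.9 at [ 0.5248 -0.2018  0.1404] F [ 0.14 -0.3   0.07] w 0.704
move [ 0.002  0.    -0.102] [ 0.001 -0.    -0.001] rows>= 2
t 13.9 at [ 0.5248 -0.2018  0.1404] F [ 0.14 -0.3   0.07] w 0.704
move [-0.046 -0.011 -0.212] [ 0.001 -0.    -0.001] rows>= 3
```

Emit:
{"method": "step_arm", "body": {"motion": [[0.002, 0, -0.1, 0, 0, 0, 75], [-0.02, -0.005, -0.15, 0, 0, 0, 75], [-0.035, -0.008, -0.185, 0, 0, 0, 75], [-0.044, -0.01, -0.206, 0, 0, 0, 75], [-0.044, -0.01, -0.206, 0, 0, 0, 75], [-0.044, -0.01, -0.206, 0, 0, 0, 75], [-0.044, -0.01, -0.206, 0, 0, 0, 75]]}}

```text
time: 14.65
tool_pos: [0.5042, -0.2085, 0.0397]
tool_rot: [-0.205, -0.115, 0.972, -0.026]
contact_force: [0.7, 0.8, 0.4]
gripper_width: 0.707
```

```bash
python3 -c "
from g import *
go([.5019,-.2074,.0345],.237,.42)
f=cam('scene'); crop(f,(260,295),110,6.5,'pics/g7.png')
"
```

```text
t 14.7 at [ 0.5042 -0.2085  0.0397] F [0.69 0.81 0.39] w 0.707
move [-0.005  0.002 -0.01 ] [0.002 0.003 0.001] rows>= 1
pics/g7.png x0,y0,s 205 253 6.5
```

View pics/g7.png

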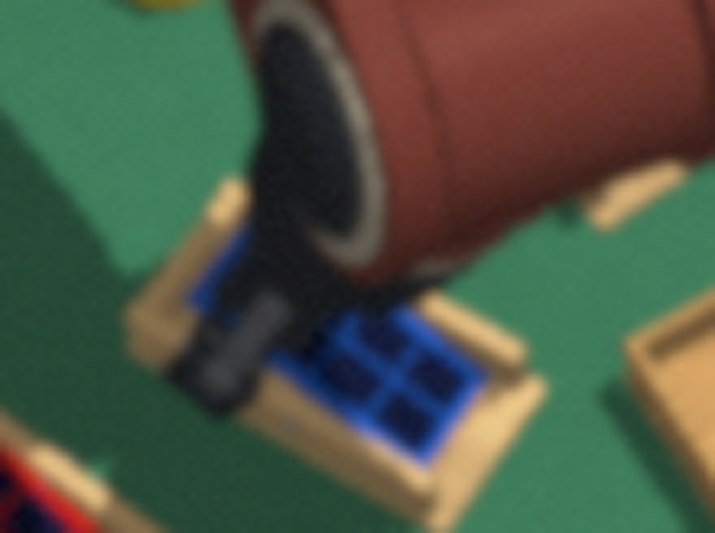

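Fingers straddle the raised near end. Final 5 mm and close.

Emit:
{"method": "step_arm", "body": {"motion": [[-0.005, 0.002, -0.01, 0, 0, 0, 75], [-0.005, 0.002, -0.01, 0, 0, 0, 75], [-0.005, 0.002, -0.01, 0, 0, 0, 75], [-0.005, 0.002, -0.01, 0, 0, 0, 160], [-0.005, 0.002, -0.01, 0, 0, 0, 160], [-0.005, 0.002, -0.01, 0, 0, 0, 160], [-0.005, 0.002, -0.01, 0, 0, 0, 160]]}}

```text
time: 15.4
tool_pos: [0.5004, -0.2068, 0.0331]
tool_rot: [-0.207, -0.115, 0.971, -0.025]
contact_force: [-0.0, 0.3, 1.4]
gripper_width: 0.493
```

```bash
python3 -c "
from g import *
go([.5019,-.2074,.0345],.237,.42)
"
```

```text
t 15.4 at [ 0.5004 -0.2068  0.0331] F [-0.04  0.29  1.37] w 0.493
move [ 0.003 -0.001  0.003] [0.001 0.001 0.   ] rows>= 1
```

Emit:
{"method": "step_arm", "body": {"motion": [[0, 0, 0, 0, 0, 0, 255], [0, 0, 0.02, 0, 0, 0, 255], [0, 0, 0.08, 0, 0, 0, 255], [0, 0, 0.16, 0, 0, 0, 255], [0, 0, 0.25, 0, 0, 0, 255], [0, 0, 0.25, 0, 0, 0, 255], [0, 0, 0.25, 0, 0, 0, 255]]}}

```text
time: 16.1
tool_pos: [0.5013, -0.2071, 0.1598]
tool_rot: [-0.205, -0.115, 0.972, -0.026]
contact_force: [0.2, -0.7, -0.5]
gripper_width: 0.495
```

```bash
python3 -c "
from g import *
go([.55,.1,.16],.068,.42)
f=cam('scene'); crop(f,(260,265),150,5,'pics/g8.png')
"
```

```text
t 16.1 at [ 0.5013 -0.2071  0.1598] F [ 0.16 -0.72 -0.46] w 0.495
move [0.097 0.614 0.   ] [ 0.002  0.003 -0.112] rows>= 7
pics/g8.png x0,y0,s 185 208 5
```

View pics/g8.png

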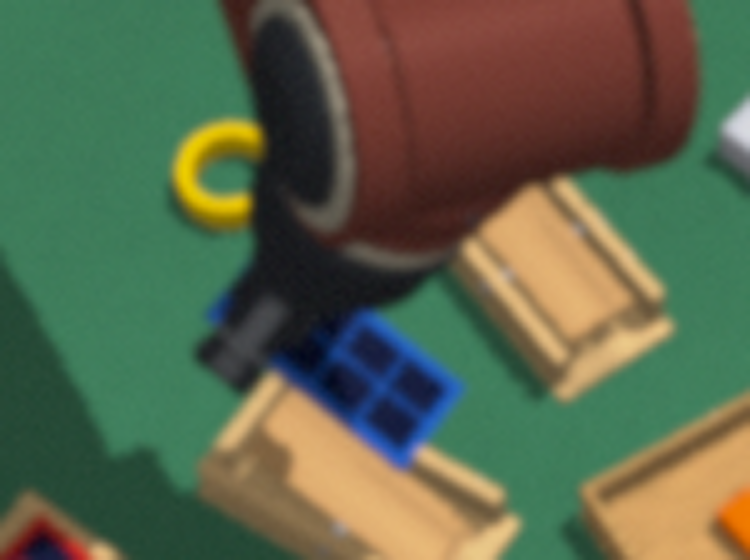

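```bash
cat > ov.py <<'E'
from g import *
def corners(dx=.0314,dz=.0055,dth=0,top=.005):
    s,p,R=cur()
    # panel frame axes in tool: px=-tool x, py=tool y, pz=-tool z
    B=np.array([[-1,0,0],[0,1,0],[0,0,-1.]])
    Rp=R.as_matrix()@B@Ro.from_euler('y',dth).as_matrix()
    c=p+R.as_matrix()@B@np.array([dx,0,dz])
    return c,Rp,[c+Rp@np.array([a,b,top]) for a,b in((.05,.022),(.05,-.022),(-.05,-.022),(-.05,.022))]
def ov(name,cx,w,s,**k):
    f=cam("scene"); crop(f,cx,w,s,name); im=cv2.imread(name); x0=max(0,int(cx[0]-w/2));y0=max(0,int(cx[1]-w*.375))
    c,Rp,P=corners(**k)
    for q in P:
        u=(proj(f,q)[0]-[x0,y0]+.5)*s-.5; cv2.circle(im,tuple(int(x) for x in u),3,(0,255,255),-1)
    cv2.imwrite(name,im); print("centre",np.round(c,4),"xaxis",np.round(Rp[:,0],3),"yaw",round(np.arctan2(Rp[1,0],Rp[0,0]),4),"pitch",round(-np.arcsin(Rp[2,0]),4))
E
python3 -c "
from ov import *
ov('pics/g9.png',(260,265),150,5)"
```

```text
pics/g9.png x0,y0,s 185 208 5
centre [ 0.5296 -0.1991  0.1489] xaxis [ 0.887  0.214 -0.408] yaw 0.2362 pitch 0.4208
```

View pics/g9.png

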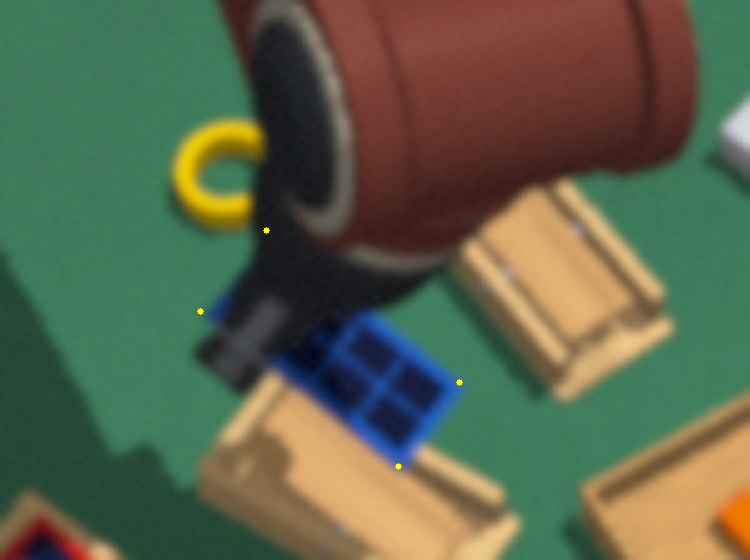

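```bash
python3 -c "
from fit import *
T=(145,187);th=.0639;D=np.array([.5749,.1869])
def b(uv,z):
    w=toz(F['top'],cv_([uv],*T)[0],z)[:2]-D; c,s=np.cos(th),np.sin(th); return np.round([c*w[0]+s*w[1],-s*w[0]+c*w[1]],4)
for n,u,z in [('blue lip fl',(484,189),.046),('blue lip fr',(593,176),.046),('blue lip bl',(479,153),.046),('blue lip br',(589,139),.046),('stop l',(525,375),.037),('stop r',(614,362),.037),('seat nl',(523,366),.032),('guideL end',(500,264),.037),('guideR end',(602,251),.037),('red lip fl',(158,239),.046),('red fr',(268,222),.046),('yel fl',(319,214),.046),('yel fr',(431,199),.046)]: print(n,b(u,z))
"
```

```text
blue lip fl [ 0.0402 -0.056 ]
blue lip fr [ 0.0388 -0.1117]
blue lip bl [ 0.0594 -0.0558]
blue lip br [ 0.0584 -0.1122]
stop l [-0.0563 -0.0639]
stop r [-0.0564 -0.1091]
seat nl [-0.0506 -0.0631]
guideL end [ 0.0024 -0.0585]
guideR end [ 0.0015 -0.1107]
red lip fl [0.0388 0.1102]
red fr [0.0394 0.0543]
yel fl [0.0397 0.0283]
yel fr [ 0.039  -0.0288]
```

```bash
cat > bay.py <<'E'
from ov import *
DECK=np.array([.5766,.1871]); TH=.068
def tgt(which,nx,nz,pitch,ny=0,dx=.0314,dz=.0055):
    y={'red':.084,'yellow':0,'blue':-.084}[which]
    Rz=Ro.from_euler('z',TH); o=np.r_[DECK,0]+Rz.apply([0,y,0]); o[2]=.032
    Rp=Rz*Ro.from_euler('y',pitch)
    p=o+Rz.apply([nx,ny,nz])-Rp.apply([.05+dx,0,dz])
    go(p,TH,pitch); print("target",np.round(p,4))
def where(which,dx=.0314,dz=.0055):
    y={'red':.084,'yellow':0,'blue':-.084}[which]
    Rz=Ro.from_euler('z',TH); o=np.r_[DECK,0]+Rz.apply([0,y,0]); o[2]=.032
    c,Rp,P=corners(dx=dx,dz=dz); N=Rz.inv().apply(c+Rp@[.05,0,0]-o); C=Rz.inv().apply(c-o)
    r=Rz.inv()*Ro.from_matrix(Rp)
    e=r.as_euler('ZYX'); print("nose in bay",np.round(N,4),"centre",np.round(C,4),"yaw,pitch,roll",np.round(e,3),"F",np.round(monitor.state()["contact_force"],2))
E
python3 -c "
from bay import *
tgt('blue',.025,.08,.22)"
```

```text
t 16.3 at [ 0.4992 -0.2063  0.1559] F [-0.2   0.44 -1.2 ] w 0.492
move [ 0.055  0.612 -0.063] [ 0.02  -0.133 -0.112] rows>= 7
target [0.5268 0.0995 0.1244]
```

Emit:
{"method": "step_arm", "body": {"motion": [[0.055, 0.612, 0, 0.02, -0.133, -0.112, 255], [0.055, 0.612, 0, 0.02, -0.133, -0.112, 255], [0.055, 0.612, 0, 0.02, -0.133, -0.112, 255], [0.055, 0.612, 0, 0.02, -0.133, -0.112, 255], [0.055, 0.612, 0, 0.02, -0.133, -0.112, 255], [0.055, 0.612, 0, 0.02, -0.133, -0.112, 255], [0.055, 0.612, -0.06, 0.02, -0.133, -0.112, 255], [0.055, 0.612, -0.06, 0.02, -0.133, -0.112, 255], [0.055, 0.612, -0.06, 0.02, -0.133, -0.112, 255], [0.055, 0.612, -0.06, 0.02, -0.133, -0.112, 255]]}}

```text
time: 17.3
tool_pos: [0.528, 0.0982, 0.1283]
tool_rot: [-0.109, -0.033, 0.994, -0.005]
contact_force: [-0.2, -0.2, 0.0]
gripper_width: 0.494
```

```bash
python3 -c "
from bay import *
where('blue')
tgt('blue',.025,.02,.22)
ov('pics/b1.png',(365,215),150,5)"
```

```text
nose in bay [ 0.0261 -0.0016  0.084 ] centre [-0.0227 -0.0014  0.0949] yaw,pitch,roll [-0.002  0.218 -0.002] F [-0.19 -0.18  0.02]
t 17.3 at [0.528  0.0982 0.1283] F [-0.19 -0.18  0.02] w 0.494
move [-0.002  0.003 -0.128] [0.001 0.002 0.001] rows>= 2
target [0.5268 0.0995 0.0644]
pics/b1.png x0,y0,s 290 158 5
centre [0.5601 0.1002 0.1273] xaxis [ 0.975  0.064 -0.215] yaw 0.0652 pitch 0.2168
```

View pics/b1.png

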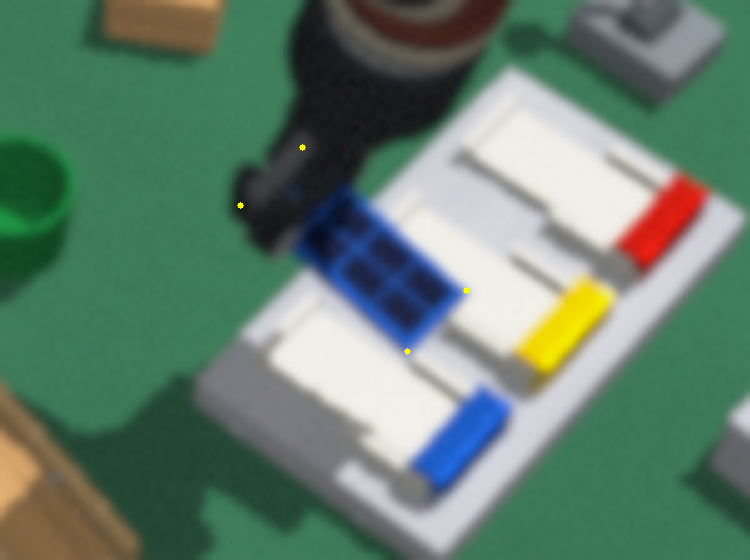

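Emit:
{"method": "step_arm", "body": {"motion": [[-0.002, 0.003, -0.06, 0, 0.002, 0.001, 255], [-0.002, 0.003, -0.11, 0, 0.002, 0.001, 255], [-0.002, 0.003, -0.13, 0, 0.002, 0.001, 255], [-0.002, 0.003, -0.13, 0, 0.002, 0.001, 255], [-0.002, 0.003, -0.13, 0, 0.002, 0.001, 255], [-0.002, 0.003, -0.13, 0, 0.002, 0.001, 255]]}}

```text
time: 17.95
tool_pos: [0.5282, 0.1006, 0.0647]
tool_rot: [-0.108, -0.034, 0.994, -0.005]
contact_force: [0.6, -0.2, 0.4]
gripper_width: 0.491
```

```bash
python3 -c "
from bay import *
where('blue')
tgt('blue',.025,.003,.22)
ov('pics/b2.png',(365,215),150,5)"
```

```text
nose in bay [0.0265 0.001  0.0205] centre [-0.0223  0.001   0.0313] yaw,pitch,roll [ 0.     0.218 -0.002] F [ 0.58 -0.25  0.39]
t 17.9 at [0.5282 0.1006 0.0647] F [ 0.58 -0.25  0.39] w 0.491
move [-0.003 -0.002 -0.035] [ 0.001  0.002 -0.   ] rows>= 1
target [0.5268 0.0995 0.0474]
pics/b2.png x0,y0,s 290 158 5
centre [0.5599 0.1029 0.0632] xaxis [ 0.974  0.067 -0.216] yaw 0.0683 pitch 0.2178
```

View pics/b2.png

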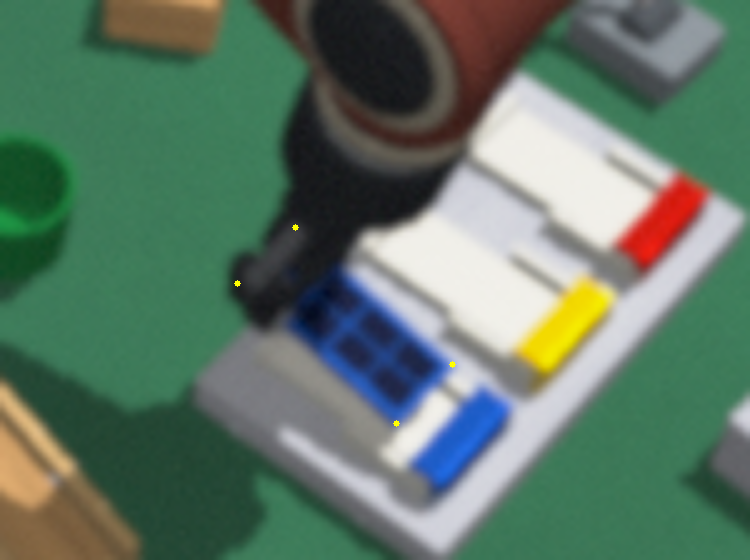

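Emit:
{"method": "step_arm", "body": {"motion": [[-0.003, -0.002, -0.015, 0, 0.001, 0, 255], [-0.003, -0.002, -0.03, 0, 0.001, 0, 255], [-0.003, -0.002, -0.036, 0, 0.001, 0, 255], [-0.003, -0.002, -0.036, 0, 0.001, 0, 255], [-0.003, -0.002, -0.036, 0, 0.001, 0, 255], [-0.003, -0.002, -0.036, 0, 0.001, 0, 255]]}}

```text
time: 18.6
tool_pos: [0.5255, 0.0997, 0.045]
tool_rot: [-0.111, -0.034, 0.993, -0.005]
contact_force: [0.6, -0.2, -0.7]
gripper_width: 0.491
```

```bash
python3 -c "
from bay import *
where('blue')
tgt('blue',.050,.0015,.22)
tgt('blue',.036,.002,.22)
"
```

```text
nose in bay [0.0237 0.0004 0.0005] centre [-0.0251  0.0003  0.0115] yaw,pitch,roll [ 0.     0.222 -0.002] F [ 0.59 -0.23 -0.72]
t 18.6 at [0.5255 0.0997 0.045 ] F [ 0.59 -0.23 -0.72] w 0.491
move [0.052 0.003 0.002] [ 0.001 -0.001 -0.001] rows>= 1
target [0.5517 0.1012 0.0459]
t 18.6 at [0.5255 0.0997 0.045 ] F [ 0.59 -0.23 -0.72] w 0.491
move [0.025 0.001 0.003] [ 0.001 -0.001 -0.001] rows>= 1
target [0.5378 0.1003 0.0464]
```

Emit:
{"method": "step_arm", "body": {"motion": [[0.013, 0.001, 0.001, 0, 0, 0, 255], [0.026, 0.001, 0.001, 0, 0, 0, 255], [0.036, 0.002, 0.001, 0, 0, 0, 255], [0.044, 0.003, 0.001, 0, 0, 0, 255], [0.05, 0.003, 0.001, 0, 0, 0, 255], [0.05, 0.003, 0.001, 0, 0, 0, 255], [0.05, 0.003, 0.001, 0, 0, 0, 255]]}}

```text
time: 19.3
tool_pos: [0.5502, 0.1012, 0.0453]
tool_rot: [-0.111, -0.034, 0.993, -0.005]
contact_force: [-0.1, 0.1, 0.2]
gripper_width: 0.492
```

```bash
python3 -c "
from bay import *
where('blue')
tgt('blue',.050,.0005,.22)
ov('pics/b3.png',(365,215),150,5)"
```

```text
nose in bay [0.0485 0.0002 0.0006] centre [-0.0003  0.0001  0.0117] yaw,pitch,roll [ 0.001  0.223 -0.002] F [-0.13  0.13  0.21]
t 19.3 at [0.5502 0.1012 0.0453] F [-0.13  0.13  0.21] w 0.492
move [ 0.003 -0.    -0.001] [ 0.001 -0.002 -0.001] rows>= 1
target [0.5517 0.1012 0.0449]
pics/b3.png x0,y0,s 290 158 5
centre [0.5819 0.1034 0.0437] xaxis [ 0.973  0.067 -0.221] yaw 0.0686 pitch 0.2226
```

View pics/b3.png

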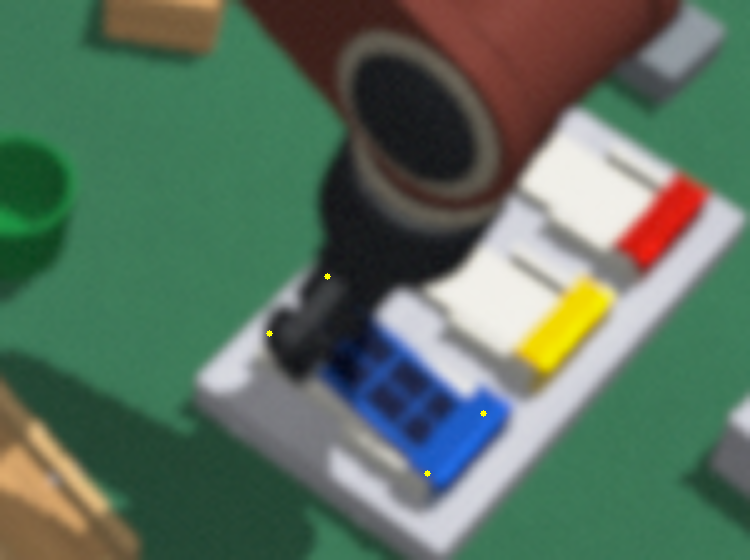

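Emit:
{"method": "step_arm", "body": {"motion": [[0.004, 0, -0.001, 0, 0, 0, 255], [0.007, 0, -0.001, 0, 0, 0, 255], [0.007, 0, -0.001, 0, 0, 0, 255], [0.007, 0, -0.001, 0, 0, 0, 255]]}}

```text
time: 19.75
tool_pos: [0.5531, 0.1013, 0.0446]
tool_rot: [-0.112, -0.034, 0.993, -0.005]
contact_force: [-3.9, -0.4, -0.2]
gripper_width: 0.495
```

```bash
python3 -c "
from bay import *
where('blue')
tgt('blue',.0515,.0005,.11)
tgt('blue',.0515,.0005,.0)
"
```

```text
nose in bay [ 0.0513  0.     -0.0001] centre [ 0.0025 -0.      0.011 ] yaw,pitch,roll [ 0.001  0.224 -0.002] F [-3.88 -0.36 -0.24]
t 19.8 at [0.5531 0.1013 0.0446] F [-3.88 -0.36 -0.24] w 0.495
move [-0.001 -0.    -0.017] [ 0.006 -0.076 -0.001] rows>= 1
target [0.5524 0.1013 0.036 ]
t 19.8 at [0.5531 0.1013 0.0446] F [-3.88 -0.36 -0.24] w 0.495
move [-0.001  0.    -0.035] [ 0.011 -0.149 -0.001] rows>= 2
target [0.5525 0.1013 0.027 ]
```

Emit:
{"method": "step_arm", "body": {"motion": [[-0.003, 0, -0.004, 0.002, -0.02, 0, 255], [-0.003, 0, -0.009, 0.003, -0.04, 0, 255], [-0.003, 0, -0.013, 0.005, -0.06, 0, 255], [-0.003, 0, -0.017, 0.006, -0.076, 0, 255], [-0.003, 0, -0.017, 0.006, -0.076, 0, 255], [-0.003, 0, -0.017, 0.006, -0.076, 0, 255]]}}

```text
time: 20.35
tool_pos: [0.5526, 0.1012, 0.0366]
tool_rot: [-0.054, -0.034, 0.998, -0.002]
contact_force: [0.1, 0.2, -0.1]
gripper_width: 0.492
```

```bash
python3 -c "
from bay import *
where('blue')
tgt('blue',.051,.0005,.0)
"
```

```text
nose in bay [0.0517 0.     0.0014] centre [ 0.002  -0.      0.0067] yaw,pitch,roll [ 0.001  0.107 -0.001] F [ 0.12  0.25 -0.13]
t 20.4 at [0.5526 0.1012 0.0366] F [ 0.12  0.25 -0.13] w 0.492
move [-0.001  0.    -0.019] [ 0.005 -0.071 -0.   ] rows>= 1
target [0.552  0.1012 0.027 ]
```

Emit:
{"method": "step_arm", "body": {"motion": [[-0.001, 0, -0.005, 0.001, -0.02, 0, 255], [-0.001, 0, -0.01, 0.003, -0.04, 0, 255], [-0.001, 0, -0.015, 0.004, -0.06, 0, 255], [-0.001, 0, -0.019, 0.005, -0.071, 0, 255], [-0.001, 0, -0.019, 0.005, -0.071, 0, 255], [-0.001, 0, -0.019, 0.005, -0.071, 0, 255]]}}

```text
time: 20.95
tool_pos: [0.5521, 0.1012, 0.0271]
tool_rot: [-0.001, -0.034, 0.999, -0.0]
contact_force: [0.2, -0.1, -0.4]
gripper_width: 0.491
```

```bash
python3 -c "
from bay import *
where('blue')
tgt('blue',.051,.0005,.0)
ov('pics/b4.png',(365,215),150,5)"
```

```text
nose in bay [0.0511 0.     0.0005] centre [ 0.0011 -0.      0.0006] yaw,pitch,roll [ 0.001  0.001 -0.   ] F [ 0.17 -0.05 -0.36]
t 20.9 at [0.5521 0.1012 0.0271] F [ 0.17 -0.05 -0.36] w 0.491
move [-0.  0. -0.] [ 0.    -0.001 -0.   ] rows>= 1
target [0.552  0.1012 0.027 ]
pics/b4.png x0,y0,s 290 158 5
centre [0.5836 0.1034 0.0326] xaxis [ 0.998  0.069 -0.001] yaw 0.0687 pitch 0.0009
```

View pics/b4.png

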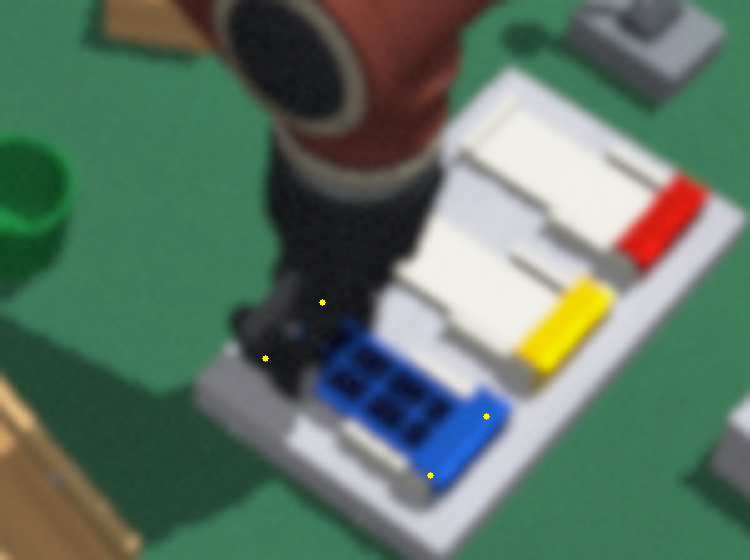

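Emit:
{"method": "step_arm", "body": {"motion": [[0, 0, 0, 0, 0, 0, 95], [0, 0, 0, 0, 0, 0, 95], [0, 0, 0, 0, 0, 0, 95], [0, 0, 0, 0, 0, 0, 95], [0, 0, 0.05, 0, 0, 0, 95], [0, 0, 0.12, 0, 0, 0, 95], [0, 0, 0.2, 0, 0, 0, 255], [0, 0, 0.25, 0, 0, 0, 255], [0, 0, 0.25, 0, 0, 0, 255]]}}

```text
time: 21.9
tool_pos: [0.555, 0.1015, 0.1574]
tool_rot: [0.004, -0.034, 0.999, -0.0]
contact_force: [0.5, -0.7, 0.5]
gripper_width: 0.121
```

```bash
python3 -c "
from bay import *
f=cam('scene');crop(f,(365,215),150,5,'pics/b5.png')
o=np.array([.5823,.1033,0]); Rz=Ro.from_euler('z',.068)
p=o+Rz.apply([-.03,0,.042]); go(p,.068)"
```

```text
pics/b5.png x0,y0,s 290 158 5
t 21.9 at [0.5534 0.1013 0.1544] F [ 0.02 -0.22  0.04] w 0.031
move [-0.002 -0.    -0.225] [ 0.     0.003 -0.   ] rows>= 3
```

View pics/b5.png

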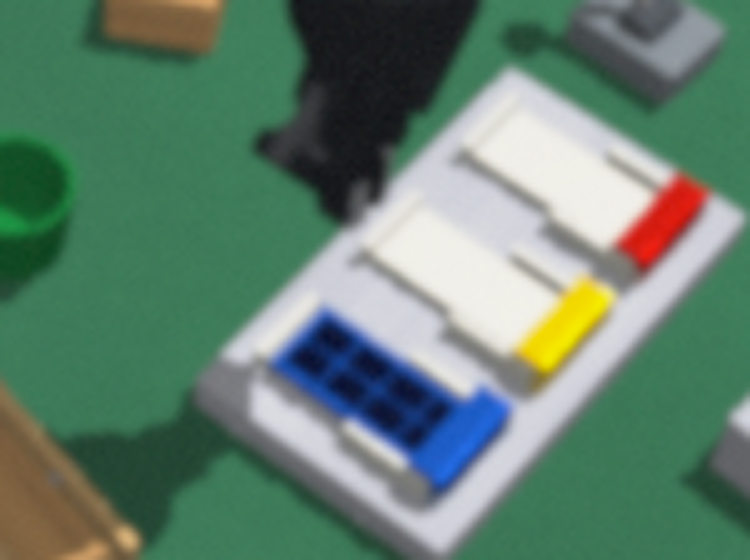

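Emit:
{"method": "step_arm", "body": {"motion": [[-0.002, 0, -0.08, 0, 0.003, 0, 255], [-0.002, 0, -0.16, 0, 0.003, 0, 255], [-0.002, 0, -0.2, 0, 0.003, 0, 255], [-0.002, 0, -0.222, 0, 0.003, 0, 255], [-0.002, 0, -0.23, 0, 0.003, 0, 255], [-0.002, 0, -0.234, 0, 0.003, 0, 255], [-0.002, 0, -0.234, 0, 0.003, 0, 255], [-0.002, 0, -0.234, 0, 0.003, 0, 255]]}}

```text
time: 22.75
tool_pos: [0.5482, 0.1011, 0.0369]
tool_rot: [-0.007, -0.035, 0.999, -0.0]
contact_force: [-17.8, -1.7, 23.2]
gripper_width: 0.002
```

Emit:
{"method": "step_arm", "body": {"motion": [[0, 0, 0.05, 0, 0, 0, 255], [0, 0, 0.15, 0, 0, 0, 255], [0, 0, 0.25, 0, 0, 0, 255], [0, 0, 0.25, 0, 0, 0, 255], [0, 0, 0.25, 0, 0, 0, 60], [0, 0, 0.25, 0, 0, 0, 60]]}}

```text
time: 23.35
tool_pos: [0.5498, 0.1012, 0.1581]
tool_rot: [-0.004, -0.034, 0.999, -0.0]
contact_force: [-0.6, 0.3, -0.6]
gripper_width: 0.331
```

```bash
python3 -c "
from bay import *
f=cam('scene');crop(f,(365,215),150,5,'pics/b6.png')
# red grasp
c=np.array([.5002,-.3267,.0253]);psi=.146;R=Ro.from_euler('z',psi)*Ro.from_euler('y',.42)
g=c+R.apply([-.0314,0,-.0047]);print(g, g+R.apply([0,0,.06]))
go((g+R.apply([0,0,.06]))*[1,1,0]+[0,0,.16],psi,.42)"
```

```text
pics/b6.png x0,y0,s 290 158 5
[ 0.46993796 -0.33114992  0.03381216] [ 0.49414329 -0.32759062  0.0885975 ]
t 23.4 at [0.5494 0.1012 0.1574] F [-0.09 -0.33 -1.  ] w 0.42
move [-0.111 -0.858  0.005] [-0.029  0.272  0.051] rows>= 9
```

View pics/b6.png

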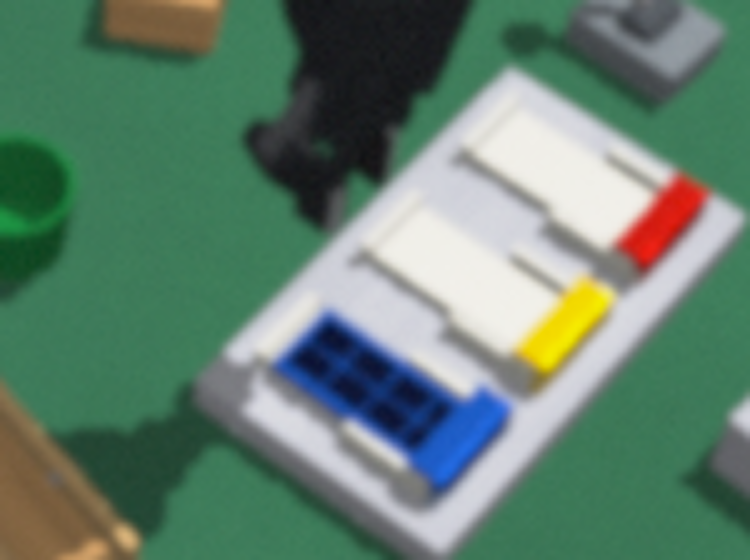

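Emit:
{"method": "step_arm", "body": {"motion": [[-0.111, -0.858, 0.05, -0.029, 0.272, 0.051, 75], [-0.111, -0.858, 0.05, -0.029, 0.272, 0.051, 75], [-0.111, -0.858, 0.05, -0.029, 0.272, 0.051, 75], [-0.111, -0.858, 0.05, -0.029, 0.272, 0.051, 75], [-0.111, -0.858, 0.05, -0.029, 0.272, 0.051, 75], [-0.111, -0.858, 0.05, -0.029, 0.272, 0.051, 75], [-0.111, -0.858, 0.05, -0.029, 0.272, 0.051, 75], [-0.111, -0.858, 0.05, -0.029, 0.272, 0.051, 75], [-0.111, -0.858, 0.05, -0.029, 0.272, 0.051, 75], [-0.111, -0.858, 0.01, -0.029, 0.272, 0.051, 75]]}}

```text
time: 24.4
tool_pos: [0.495, -0.3325, 0.1658]
tool_rot: [-0.205, -0.069, 0.976, -0.016]
contact_force: [0.5, 0.7, 0.9]
gripper_width: 0.702
```

Emit:
{"method": "step_arm", "body": {"motion": [[0, 0, -0.05, 0, 0, 0, 75], [0, 0, -0.05, 0, 0, 0, 75], [0, 0, -0.05, 0, 0, 0, 75], [0, 0, -0.05, 0, 0, 0, 75]]}}

```text
time: 24.8
tool_pos: [0.4957, -0.3277, 0.1405]
tool_rot: [-0.206, -0.072, 0.976, -0.015]
contact_force: [0.5, 0.0, 0.9]
gripper_width: 0.707
```

```bash
python3 -c "
from bay import *
go([.4941,-.3276,.0886],.146,.42)
go([.4725,-.3308,.0395],.146,.42)"
```

```text
t 24.8 at [ 0.4957 -0.3277  0.1405] F [0.49 0.01 0.87] w 0.707
move [-0.003  0.    -0.104] [-0.     0.003 -0.001] rows>= 2
t 24.8 at [ 0.4957 -0.3277  0.1405] F [0.49 0.01 0.87] w 0.707
move [-0.046 -0.006 -0.202] [-0.     0.003 -0.001] rows>= 3
```

Emit:
{"method": "step_arm", "body": {"motion": [[-0.003, 0, -0.1, 0, 0.002, 0, 75], [-0.02, -0.002, -0.15, 0, 0.002, 0, 75], [-0.036, -0.005, -0.18, 0, 0.002, 0, 75], [-0.046, -0.006, -0.202, 0, 0.002, 0, 75], [-0.046, -0.006, -0.202, 0, 0.002, 0, 75], [-0.046, -0.006, -0.202, 0, 0.002, 0, 75], [-0.046, -0.006, -0.202, 0, 0.002, 0, 75], [-0.046, -0.006, -0.202, 0, 0.002, 0, 75]]}}

```text
time: 25.6
tool_pos: [0.4734, -0.3314, 0.0404]
tool_rot: [-0.206, -0.071, 0.976, -0.016]
contact_force: [0.7, -0.3, -0.0]
gripper_width: 0.708
```

```bash
python3 -c "
from bay import *
go([.4699,-.3311,.0338],.146,.42)
f=cam('scene'); crop(f,(205,325),110,6.5,'pics/r1.png')"
```

```text
t 25.6 at [ 0.4734 -0.3314  0.0404] F [ 0.68 -0.28 -0.04] w 0.708
move [-0.007  0.001 -0.013] [ 0.     0.002 -0.   ] rows>= 1
pics/r1.png x0,y0,s 150 283 6.5
```

View pics/r1.png

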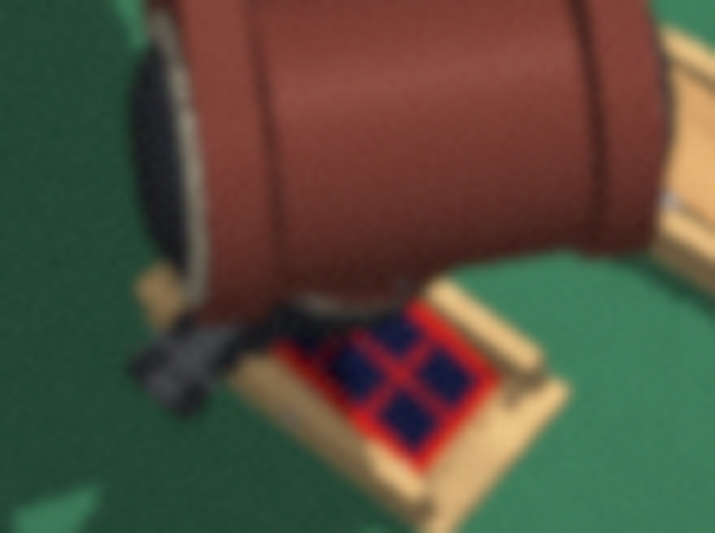

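Emit:
{"method": "step_arm", "body": {"motion": [[-0.007, 0.001, -0.013, 0, 0.001, 0, 75], [-0.007, 0.001, -0.013, 0, 0.001, 0, 75], [-0.007, 0.001, -0.013, 0, 0.001, 0, 75], [-0.007, 0.001, -0.013, 0, 0.001, 0, 160], [-0.007, 0.001, -0.013, 0, 0.001, 0, 160], [-0.007, 0.001, -0.013, 0, 0.001, 0, 255], [-0.007, 0.001, -0.013, 0, 0.001, 0, 255], [-0.007, 0.001, -0.013, 0, 0.001, 0, 255]]}}

```text
time: 26.45
tool_pos: [0.4689, -0.3303, 0.0325]
tool_rot: [-0.208, -0.072, 0.975, -0.015]
contact_force: [-0.3, -0.4, 1.0]
gripper_width: 0.492
```

```bash
python3 -c "
from bay import *
go([.4699,-.3311,.0338],.146,.42)
s,p,R=cur(); B=Ro.from_euler('z',.146)*Ro.from_euler('y',.42); print(B.inv().apply(np.array([.5002,-.3267,.0253])-p))"
```

```text
t 26.4 at [ 0.4689 -0.3303  0.0325] F [-0.31 -0.36  0.96] w 0.492
move [ 0.002 -0.002  0.003] [-0.001 -0.    -0.   ] rows>= 1
[ 0.03165924 -0.00093783  0.00625316]
```

Emit:
{"method": "step_arm", "body": {"motion": [[0, 0, 0.02, 0, 0, 0, 255], [0, 0, 0.08, 0, 0, 0, 255], [0, 0, 0.16, 0, 0, 0, 255], [0, 0, 0.25, 0, 0, 0, 255], [0, 0, 0.27, 0, 0, 0, 255], [0, 0, 0.27, 0, 0, 0, 255], [0, 0, 0.27, 0, 0, 0, 255]]}}

```text
time: 27.15
tool_pos: [0.4683, -0.3298, 0.1664]
tool_rot: [-0.209, -0.072, 0.975, -0.014]
contact_force: [-0.1, 0.4, -1.7]
gripper_width: 0.495
```

```bash
python3 -c "
from bay import *
ov('pics/r2.png',(205,300),150,5,dx=.0317,dz=.006)
tgt('red',.025,.08,.22,dx=.0317,dz=.006)"
```

```text
pics/r2.png x0,y0,s 130 243 5
centre [ 0.4989 -0.3249  0.1578] xaxis [ 0.902  0.134 -0.41 ] yaw 0.1478 pitch 0.4226
t 27.2 at [ 0.4679 -0.3295  0.1654] F [ 0.33  0.17 -1.55] w 0.492
move [ 0.094  1.193 -0.083] [ 0.012 -0.135 -0.052] rows>= 12
target [0.515  0.2671 0.124 ]
```

View pics/r2.png

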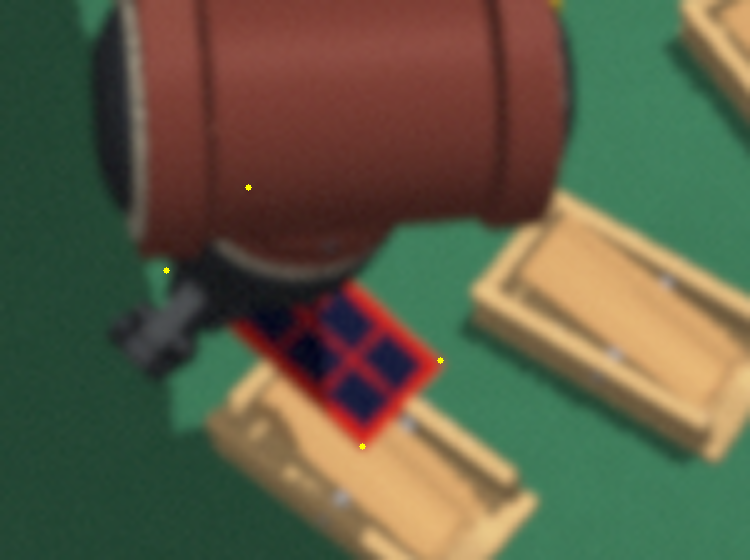

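Emit:
{"method": "step_arm", "body": {"motion": [[0.094, 0.95, 0, 0.012, -0.135, -0.052, 255], [0.094, 0.95, 0, 0.012, -0.135, -0.052, 255], [0.094, 0.95, 0, 0.012, -0.135, -0.052, 255], [0.094, 0.95, 0, 0.012, -0.135, -0.052, 255], [0.094, 0.95, 0, 0.012, -0.135, -0.052, 255], [0.094, 0.95, 0, 0.012, -0.135, -0.052, 255], [0.094, 0.95, 0, 0.012, -0.135, -0.052, 255], [0.094, 0.95, 0, 0.012, -0.135, -0.052, 255], [0.094, 0.95, 0, 0.012, -0.135, -0.052, 255], [0.094, 0.95, 0, 0.012, -0.135, -0.052, 255]]}}

```text
time: 28.2
tool_pos: [0.5141, 0.1478, 0.1648]
tool_rot: [-0.111, -0.035, 0.993, -0.005]
contact_force: [-0.1, -1.5, -0.6]
gripper_width: 0.495
```

```bash
python3 -c "
from bay import *
tgt('red',.025,.08,.22,dx=.0317,dz=.006)"
```

```text
t 28.2 at [0.5141 0.1478 0.1648] F [-0.15 -1.52 -0.57] w 0.495
move [ 0.002  0.239 -0.082] [ 0.002 -0.001 -0.002] rows>= 3
target [0.515  0.2671 0.124 ]
```

Emit:
{"method": "step_arm", "body": {"motion": [[0.002, 0.236, -0.04, 0, 0, 0, 255], [0.002, 0.236, -0.08, 0, 0, 0, 255], [0.002, 0.236, -0.08, 0, 0, 0, 255], [0.002, 0.236, -0.08, 0, 0, 0, 255], [0.002, 0.236, -0.08, 0, 0, 0, 255], [0.002, 0.236, -0.08, 0, 0, 0, 255], [0.002, 0.236, -0.08, 0, 0, 0, 255]]}}

```text
time: 28.9
tool_pos: [0.5172, 0.2617, 0.1277]
tool_rot: [-0.108, -0.033, 0.994, -0.005]
contact_force: [0.0, 0.1, 0.3]
gripper_width: 0.493
```

```bash
python3 -c "
from bay import *
k=dict(dx=.0317,dz=.006)
where('red',**k)
tgt('red',.025,.02,.22,**k)
ov('pics/r3.png',(385,190),150,5,**k)"
```

```text
nose in bay [ 0.0269 -0.0057  0.084 ] centre [-0.0219 -0.0056  0.0947] yaw,pitch,roll [-0.002  0.217 -0.003] F [0.03 0.09 0.32]
t 28.9 at [0.5172 0.2617 0.1277] F [0.03 0.09 0.32] w 0.493
move [-0.004  0.011 -0.127] [0.002 0.002 0.001] rows>= 2
target [0.515  0.2671 0.064 ]
pics/r3.png x0,y0,s 310 133 5
centre [0.5495 0.2639 0.1269] xaxis [ 0.975  0.064 -0.215] yaw 0.0656 pitch 0.2163
```

View pics/r3.png

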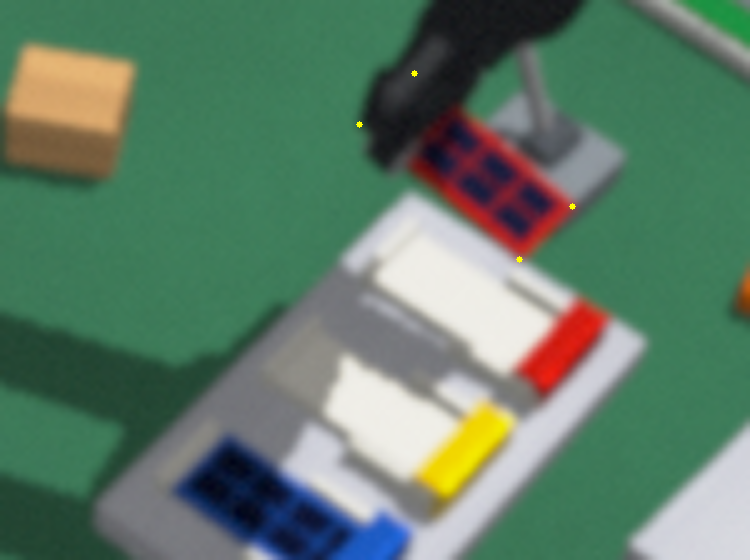

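Emit:
{"method": "step_arm", "body": {"motion": [[-0.004, 0.011, -0.06, 0, 0.002, 0.001, 255], [-0.004, 0.011, -0.11, 0, 0.002, 0.001, 255], [-0.004, 0.011, -0.13, 0, 0.002, 0.001, 255], [-0.004, 0.011, -0.13, 0, 0.002, 0.001, 255], [-0.004, 0.011, -0.13, 0, 0.002, 0.001, 255], [-0.004, 0.011, -0.13, 0, 0.002, 0.001, 255]]}}

```text
time: 29.55
tool_pos: [0.5161, 0.2685, 0.0642]
tool_rot: [-0.108, -0.034, 0.994, -0.005]
contact_force: [-0.6, 0.4, -1.1]
gripper_width: 0.486
```

```bash
python3 -c "
from bay import *
k=dict(dx=.0317,dz=.006)
where('red',**k)
tgt('red',.025,.003,.22,**k)
ov('pics/r4.png',(385,190),150,5,**k)"
```

```text
nose in bay [0.0263 0.0013 0.0205] centre [-0.0226  0.0013  0.0312] yaw,pitch,roll [ 0.001  0.217 -0.002] F [-0.64  0.36 -1.13]
t 29.6 at [0.5161 0.2685 0.0642] F [-0.64  0.36 -1.13] w 0.486
move [-0.002 -0.003 -0.034] [ 0.001  0.002 -0.001] rows>= 1
target [0.515  0.2671 0.047 ]
pics/r4.png x0,y0,s 310 133 5
centre [0.5482 0.2708 0.0632] xaxis [ 0.974  0.067 -0.215] yaw 0.0688 pitch 0.2171
```

View pics/r4.png

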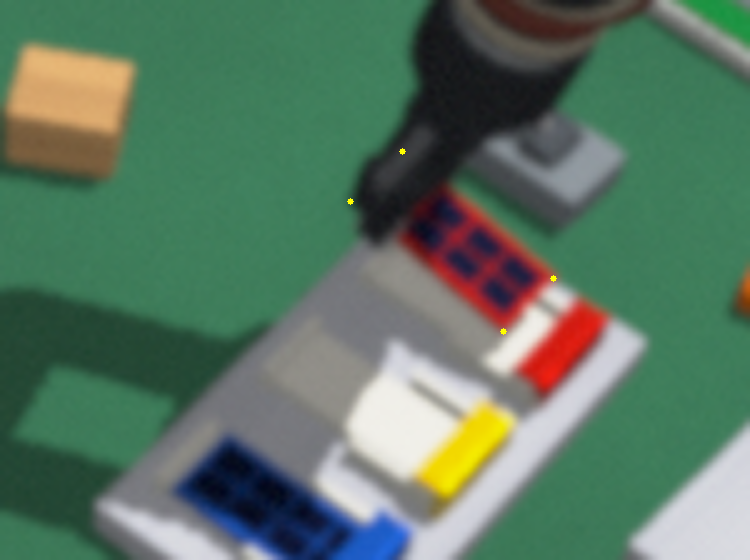

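Emit:
{"method": "step_arm", "body": {"motion": [[-0.002, -0.003, -0.015, 0, 0.001, 0, 255], [-0.002, -0.003, -0.03, 0, 0.001, 0, 255], [-0.002, -0.003, -0.036, 0, 0.001, 0, 255], [-0.002, -0.003, -0.036, 0, 0.001, 0, 255], [-0.002, -0.003, -0.036, 0, 0.001, 0, 255], [-0.002, -0.003, -0.036, 0, 0.001, 0, 255]]}}

```text
time: 30.2
tool_pos: [0.514, 0.2668, 0.0446]
tool_rot: [-0.11, -0.034, 0.993, -0.005]
contact_force: [-0.5, 0.4, -1.0]
gripper_width: 0.492
```

```bash
python3 -c "
from bay import *
k=dict(dx=.0317,dz=.006)
where('red',**k)
tgt('red',.049,.001,.22,**k)"
```

```text
nose in bay [ 0.024  -0.0001  0.0005] centre [-0.0248 -0.0002  0.0115] yaw,pitch,roll [ 0.001  0.221 -0.002] F [-0.52  0.4  -0.97]
t 30.2 at [0.514  0.2668 0.0446] F [-0.52  0.4  -0.97] w 0.492
move [0.05  0.004 0.001] [ 0.002 -0.001 -0.001] rows>= 1
target [0.5389 0.2687 0.045 ]
```

Emit:
{"method": "step_arm", "body": {"motion": [[0.013, 0.001, 0.001, 0, 0, 0, 255], [0.026, 0.002, 0.001, 0, 0, 0, 255], [0.036, 0.003, 0.001, 0, 0, 0, 255], [0.044, 0.003, 0.001, 0, 0, 0, 255], [0.05, 0.004, 0.001, 0, 0, 0, 255], [0.05, 0.004, 0.001, 0, 0, 0, 255], [0.05, 0.004, 0.001, 0, 0, 0, 255]]}}

```text
time: 30.9
tool_pos: [0.5388, 0.2687, 0.0447]
tool_rot: [-0.111, -0.034, 0.993, -0.005]
contact_force: [1.0, 0.0, -1.7]
gripper_width: 0.49
```

```bash
python3 -c "
from bay import *
k=dict(dx=.0317,dz=.006)
where('red',**k)
tgt('red',.0515,.0005,.22,**k)
ov('pics/r5.png',(385,190),150,5,**k)"
```

```text
nose in bay [0.0488 0.     0.0005] centre [0.     0.     0.0115] yaw,pitch,roll [ 0.001  0.222 -0.002] F [ 0.99  0.03 -1.67]
t 30.9 at [0.5388 0.2687 0.0447] F [ 0.99  0.03 -1.67] w 0.49
move [ 0.005  0.    -0.   ] [ 0.002 -0.001 -0.001] rows>= 1
target [0.5414 0.2689 0.0445]
pics/r5.png x0,y0,s 310 133 5
centre [0.5709 0.2709 0.0436] xaxis [ 0.973  0.067 -0.22 ] yaw 0.0688 pitch 0.2218
```

View pics/r5.png

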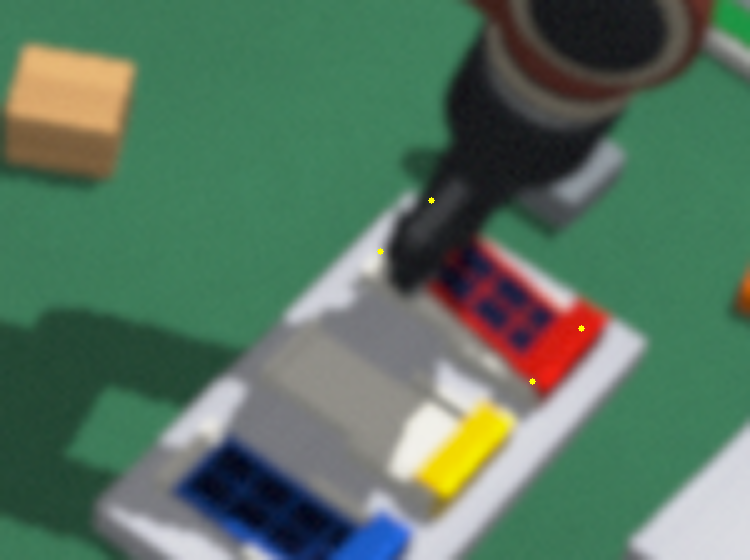

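Emit:
{"method": "step_arm", "body": {"motion": [[0.004, 0, -0.001, 0, 0, 0, 255], [0.007, 0, -0.001, 0, 0, 0, 255], [0.007, 0, -0.001, 0, 0, 0, 255], [0.007, 0, -0.001, 0, 0, 0, 255]]}}

```text
time: 31.35
tool_pos: [0.5414, 0.2687, 0.0441]
tool_rot: [-0.112, -0.034, 0.993, -0.005]
contact_force: [-3.4, 0.2, -1.2]
gripper_width: 0.493
```

```bash
python3 -c "
from bay import *
k=dict(dx=.0317,dz=.006)
where('red',**k)
tgt('red',.0512,.001,.11,**k)"
```

```text
nose in bay [ 0.0514 -0.0001 -0.0002] centre [ 0.0026 -0.0002  0.0109] yaw,pitch,roll [ 0.001  0.224 -0.003] F [-3.37  0.18 -1.17]
t 31.4 at [0.5414 0.2687 0.0441] F [-3.37  0.18 -1.17] w 0.493
move [-0.002  0.    -0.016] [ 0.007 -0.076 -0.001] rows>= 1
target [0.5403 0.2688 0.036 ]
```

Same wall contact as blue. Lower.

Emit:
{"method": "step_arm", "body": {"motion": [[-0.003, 0, -0.004, 0.002, -0.02, 0, 255], [-0.003, 0, -0.009, 0.003, -0.04, 0, 255], [-0.003, 0, -0.013, 0.005, -0.06, 0, 255], [-0.003, 0, -0.017, 0.007, -0.076, 0, 255], [-0.003, 0, -0.017, 0.007, -0.076, 0, 255], [-0.003, 0, -0.017, 0.007, -0.076, 0, 255]]}}

```text
time: 31.95
tool_pos: [0.5411, 0.2688, 0.0362]
tool_rot: [-0.053, -0.035, 0.998, -0.002]
contact_force: [-0.1, -0.1, -2.1]
gripper_width: 0.496
```

```bash
python3 -c "
from bay import *
k=dict(dx=.0317,dz=.006)
where('red',**k)
tgt('red',.051,.0005,.0,**k)"
```

```text
nose in bay [ 0.052  -0.      0.0015] centre [ 0.0023 -0.0001  0.0068] yaw,pitch,roll [0.001 0.107 0.   ] F [-0.09 -0.06 -2.12]
t 31.9 at [0.5411 0.2688 0.0362] F [-0.09 -0.06 -2.12] w 0.496
move [-0.002  0.    -0.019] [ 0.005 -0.071 -0.001] rows>= 1
target [0.5403 0.2688 0.0265]
```

Emit:
{"method": "step_arm", "body": {"motion": [[-0.001, 0, -0.005, 0.001, -0.02, 0, 255], [-0.001, 0, -0.01, 0.003, -0.04, 0, 255], [-0.001, 0, -0.015, 0.004, -0.06, 0, 255], [-0.001, 0, -0.019, 0.005, -0.071, 0, 255], [-0.001, 0, -0.019, 0.005, -0.071, 0, 255], [-0.001, 0, -0.019, 0.005, -0.071, 0, 255]]}}

```text
time: 32.55
tool_pos: [0.5408, 0.2688, 0.0267]
tool_rot: [-0.0, -0.035, 0.999, 0.0]
contact_force: [-0.6, 0.3, -1.3]
gripper_width: 0.49
```

Emit:
{"method": "step_arm", "body": {"motion": [[0, 0, 0, 0, 0, 0, 95], [0, 0, 0, 0, 0, 0, 95], [0, 0, 0, 0, 0, 0, 95], [0, 0, 0, 0, 0, 0, 95], [0, 0, 0.05, 0, 0, 0, 95], [0, 0, 0.12, 0, 0, 0, 95], [0, 0, 0.2, 0, 0, 0, 255], [0, 0, 0.2, 0, 0, 0, 255], [0, 0, 0.2, 0, 0, 0, 255], [0, 0, 0.2, 0, 0, 0, 255]]}}

```text
time: 33.55
tool_pos: [0.5395, 0.2684, 0.125]
tool_rot: [-0.001, -0.035, 0.999, -0.0]
contact_force: [0.4, -0.0, -0.6]
gripper_width: -0.001
```

```bash
python3 -c "
from bay import *
f=cam('scene');crop(f,(385,190),150,5,'pics/r6.png')
o=np.r_[DECK,0]; Rz=Ro.from_euler('z',.068)
p=o+Rz.apply([-.03,.084,.045]); go(p,.068)"
```

```text
pics/r6.png x0,y0,s 310 133 5
t 33.6 at [0.5392 0.2683 0.1244] F [ 0.15  0.01 -0.55] w 0.004
move [ 0.004  0.001 -0.159] [ 0.    -0.002 -0.001] rows>= 2
```

View pics/r6.png

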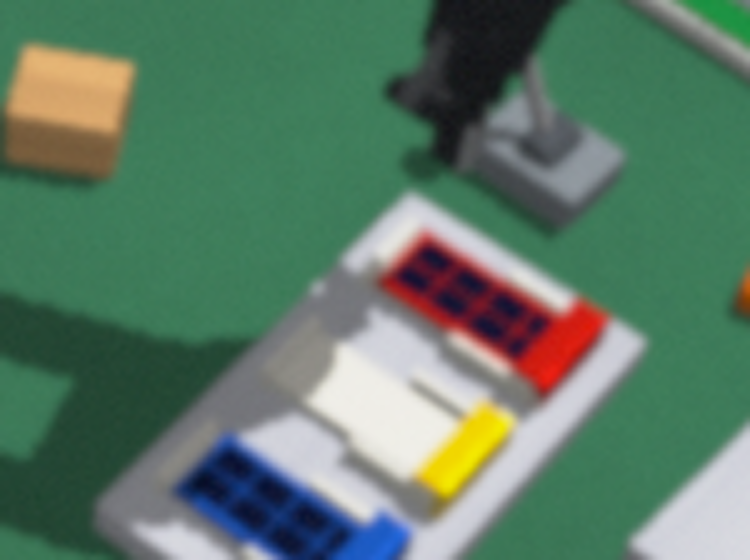

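Emit:
{"method": "step_arm", "body": {"motion": [[0.004, 0.001, -0.08, 0, 0, 0, 255], [0.004, 0.001, -0.155, 0, 0, 0, 255], [0.004, 0.001, -0.165, 0, 0, 0, 255], [0.004, 0.001, -0.17, 0, 0, 0, 255], [0.004, 0.001, -0.17, 0, 0, 0, 255], [0.004, 0.001, -0.174, 0, 0, 0, 255], [0.004, 0.001, -0.176, 0, 0, 0, 255], [0.004, 0.001, -0.176, 0, 0, 0, 255]]}}

```text
time: 34.4
tool_pos: [0.5428, 0.2694, 0.0393]
tool_rot: [0.0, -0.035, 0.999, 0.0]
contact_force: [0.3, -0.7, -0.2]
gripper_width: 0.004
```

Emit:
{"method": "step_arm", "body": {"motion": [[0, 0, -0.002, 0, 0, 0, 255], [0, 0, -0.005, 0, 0, 0, 255], [0, 0, -0.005, 0, 0, 0, 255], [0, 0, -0.005, 0, 0, 0, 255]]}}

```text
time: 34.8
tool_pos: [0.5427, 0.2694, 0.0371]
tool_rot: [0.0, -0.035, 0.999, 0.0]
contact_force: [-2.3, -1.4, 5.7]
gripper_width: 0.001
```

Emit:
{"method": "step_arm", "body": {"motion": [[0, 0, 0.1, 0, 0, 0, 255], [0, -0.1, 0.2, 0, 0, 0, 255], [0, -0.4, 0.3, 0, 0, 0, 255], [0, -0.6, 0.3, 0, 0, 0, 255], [0, -0.8, 0.3, 0, 0, 0, 255], [0, -0.8, 0.3, 0, 0, 0, 255], [0, -0.8, 0.3, 0, 0, 0, 255], [0, -0.8, 0.3, 0, 0, 0, 255], [0, -0.8, 0.3, 0, 0, 0, 255], [0, -0.8, 0.3, 0, 0, 0, 255]]}}

```text
time: 35.8
tool_pos: [0.5423, -0.1346, 0.187]
tool_rot: [0.001, -0.033, 0.999, -0.001]
contact_force: [-0.0, 1.0, 0.6]
gripper_width: 0.004
```

```bash
python3 -c "
from bay import *
f=cam('top');crop(f,(170,265),120,6.5,'pics/sw_t.png'); cv2.imwrite('pics/full_t.png',f['pixels'][:,:,::-1])
g=cam('scene');crop(g,(425,155),100,7.5,'pics/sw_s.png')
go([.5,-.1,.2],.0)"
```

```text
pics/sw_t.png x0,y0,s 110 220 6.5
pics/sw_s.png x0,y0,s 375 117 7.5
t 35.9 at [ 0.5424 -0.1338  0.1867] F [-0.3   0.54 -0.84] w 0.003
move [-0.085  0.068  0.027] [ 0.     0.001 -0.043] rows>= 2
```

View pics/sw_t.png

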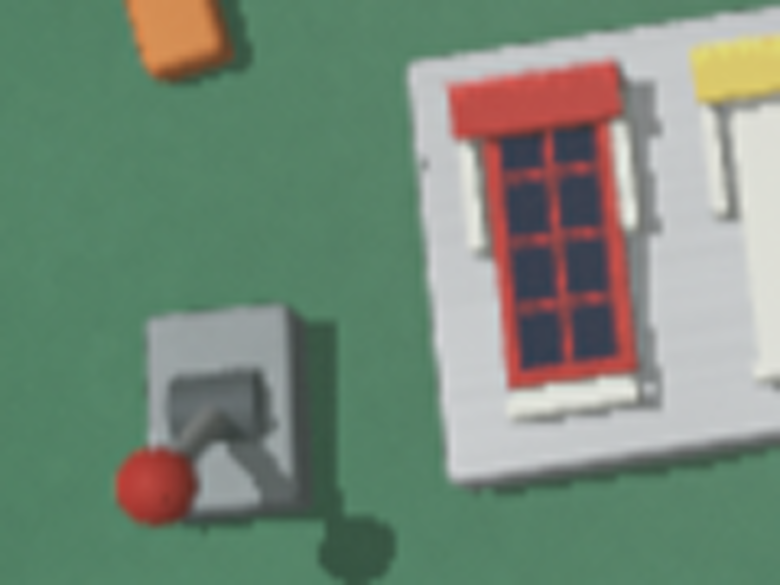

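View pics/sw_s.png

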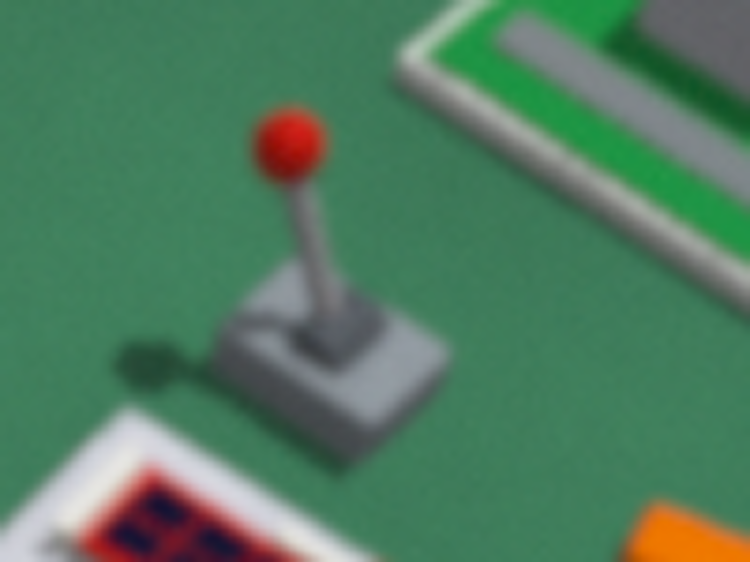

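View pics/full_t.png

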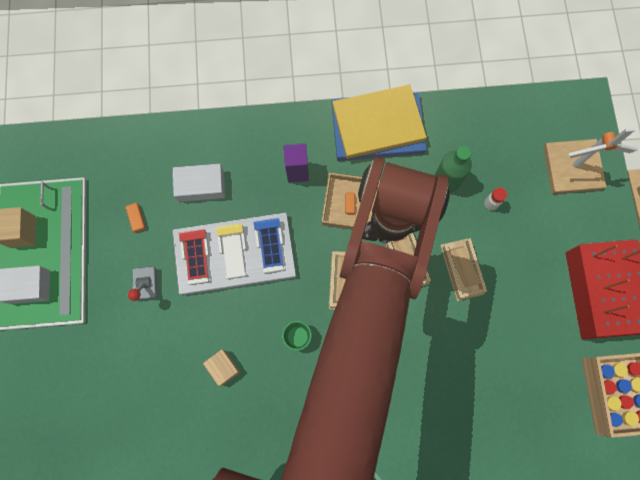

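```bash
python3 -c "
from h import *
F={n:cam(n) for n in('top','scene')}
def tri(a,b):
    A=[];B=[]
    for n,uv in(('top',a),('scene',b)):
        d=ray(F[n],uv);d/=np.linalg.norm(d);M=np.eye(3)-np.outer(d,d);A.append(M);B.append(M@F[n]['C'])
    x=np.linalg.solve(sum(A),sum(B));return np.round(x,4),[np.round(proj(F[n],x)[0]-u,2) for n,u in(('top',a),('scene',b))]
px=lambda u,x0,y0,s:((u[0]+.5)/s-.5+x0,(u[1]+.5)/s-.5+y0)
t=lambda u:px(u,110,220,6.5); s=lambda u:px(u,375,117,7.5)
print('ball',tri(t((157,487)),s((290,147))))
print('pivot',tri(t((214,405)),s((342,322))))
for nm,u in (('tl',(148,318)),('tr',(286,306)),('br',(296,512)),('bl',(160,518))): print(nm, [np.round(toz(F['top'],t(u),z)[:2],4) for z in(.02,.03)])
for nm,u in (('a',(292,262)),('b',(452,352)),('c',(352,440)),('d',(218,345))): print(nm, [np.round(toz(F['scene'],s(u),z)[:2],4) for z in(.02,.03)])
"
```

```text
ball (array([0.4879, 0.3907, 0.0923]), [array([-0.49, -0.35]), array([-0.47,  0.13])])
pivot (array([0.5252, 0.3907, 0.0317]), [array([-0.58, -0.42]), array([-0.57,  0.16])])
tl [array([0.5588, 0.4153]), array([0.5566, 0.4121])]
tr [array([0.559 , 0.3676]), array([0.5568, 0.3648])]
br [array([0.4869, 0.3656]), array([0.4853, 0.3627])]
bl [array([0.4888, 0.4119]), array([0.4871, 0.4087])]
a [array([0.4902, 0.4116]), array([0.4947, 0.4032])]
b [array([0.5577, 0.419 ]), array([0.5615, 0.4105])]
c [array([0.5578, 0.3611]), array([0.5616, 0.3532])]
d [array([0.4965, 0.3614]), array([0.5009, 0.3535])]
```

Emit:
{"method": "step_arm", "body": {"motion": [[-0.225, 0.99, 0, 0, 0, 0, 255], [-0.225, 0.99, 0, 0, 0, 0, 255], [-0.225, 0.99, 0, 0, 0, 0, 255], [-0.225, 0.99, 0, 0, 0, 0, 255], [-0.225, 0.99, 0, 0, 0, 0, 255], [-0.225, 0.99, 0, 0, 0, 0, 255], [-0.225, 0.99, 0, 0, 0, 0, 255], [-0.225, 0.99, 0, 0, 0, 0, 255], [-0.225, 0.99, 0, 0, 0, 0, 255], [-0.225, 0.99, 0, 0, 0, 0, 255]]}}

```text
time: 37.0
tool_pos: [0.429, 0.36, 0.1856]
tool_rot: [-0.0, -0.036, 0.999, 0.0]
contact_force: [0.5, 0.2, 0.5]
gripper_width: 0.001
```

```bash
python3 -c "
from bay import *
go([.435,.391,.075],.0)"
```

```text
t 37.0 at [0.429  0.36   0.1856] F [0.53 0.21 0.47] w 0.001
move [ 0.012  0.062 -0.221] [-0.    -0.    -0.048] rows>= 3
```

Emit:
{"method": "step_arm", "body": {"motion": [[0, 0.062, -0.02, 0, 0, -0.048, 255], [0, 0.062, -0.1, 0, 0, -0.048, 255], [0.01, 0.062, -0.2, 0, 0, -0.048, 255], [0.01, 0.062, -0.22, 0, 0, -0.048, 255], [0.01, 0.062, -0.22, 0, 0, -0.048, 255], [0.01, 0.062, -0.22, 0, 0, -0.048, 255]]}}

```text
time: 37.6
tool_pos: [0.437, 0.3888, 0.0779]
tool_rot: [0.001, 0.001, 1.0, 0.001]
contact_force: [0.7, 0.7, 0.5]
gripper_width: -0.004
```

```bash
python3 -c "
from bay import *
go([.54,.391,.078],.0)
f=cam('scene');crop(f,(410,140),120,6,'pics/sw2.png')"
```

```text
t 37.6 at [0.437  0.3888 0.0779] F [0.74 0.69 0.49] w -0.004
move [0.206 0.004 0.   ] [-0.001  0.001  0.001] rows>= 3
pics/sw2.png x0,y0,s 350 95 6
```

View pics/sw2.png

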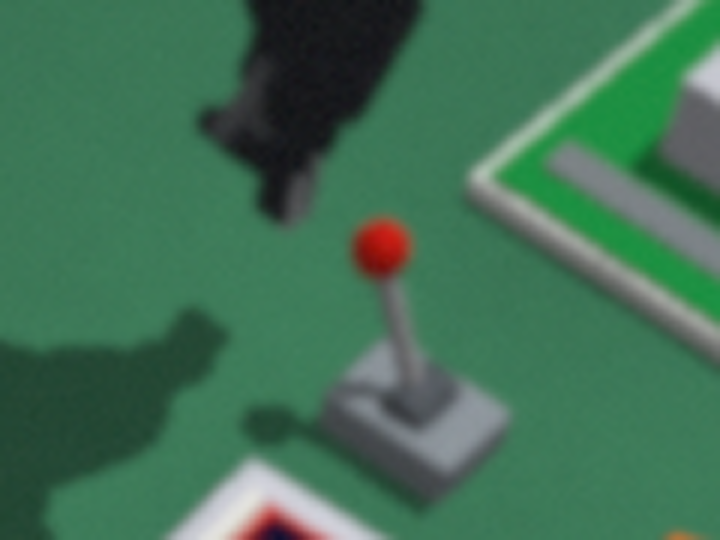

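Push along +x in stages.

Emit:
{"method": "step_arm", "body": {"motion": [[0.04, 0.004, 0, 0, 0, 0, 255], [0.07, 0.004, 0, 0, 0, 0, 255], [0.1, 0.004, 0, 0, 0, 0, 255], [0.13, 0.004, 0, 0, 0, 0, 255], [0.16, 0.004, 0, 0, 0, 0, 255], [0.18, 0.004, 0, 0, 0, 0, 255], [0.19, 0.004, 0, 0, 0, 0, 255], [0.19, 0.004, 0, 0, 0, 0, 255]]}}

```text
time: 38.45
tool_pos: [0.5322, 0.3895, 0.0757]
tool_rot: [-0.0, 0.002, 1.0, 0.0]
contact_force: [-0.5, 0.8, 0.1]
gripper_width: -0.0
```

```bash
python3 -c "
from bay import *
go([.545,.391,.078],.0)
f=cam('scene');crop(f,(420,150),120,6,'pics/sw3.png')"
```

```text
t 38.5 at [0.5322 0.3895 0.0757] F [-0.55  0.75  0.12] w -0.0
move [0.026 0.003 0.005] [-0.    -0.     0.002] rows>= 1
pics/sw3.png x0,y0,s 360 105 6
```

View pics/sw3.png

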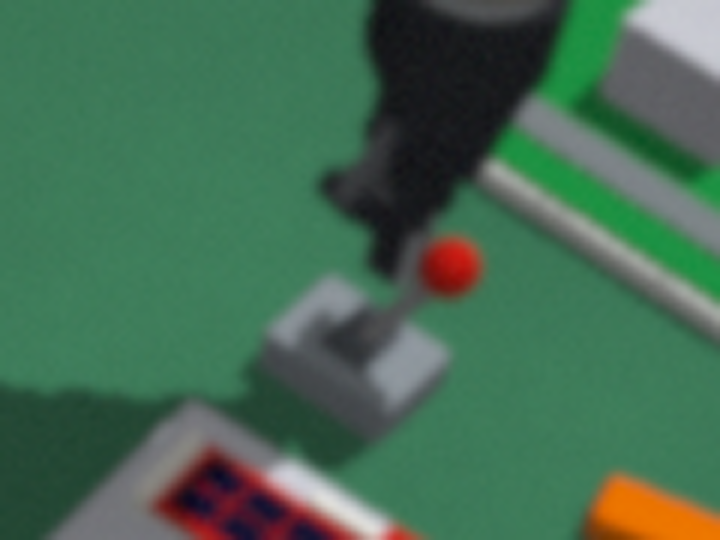

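Nearly over; push on until a stop is felt.

Emit:
{"method": "step_arm", "body": {"motion": [[0.012, 0, 0.004, 0, 0, 0, 255], [0.024, 0, 0.004, 0, 0, 0, 255], [0.024, 0, 0.004, 0, 0, 0, 255], [0.024, 0, 0.004, 0, 0, 0, 255]]}}

```text
time: 38.9
tool_pos: [0.5403, 0.3899, 0.0777]
tool_rot: [-0.004, 0.001, 1.0, -0.001]
contact_force: [-11.1, -1.5, 4.9]
gripper_width: -0.001
```

Emit:
{"method": "step_arm", "body": {"motion": [[-0.05, 0, 0.02, 0, 0, 0, 255], [-0.12, 0, 0.08, 0, 0, 0, 255], [-0.12, 0, 0.18, 0, 0, 0, 255], [-0.12, -0.1, 0.22, 0, 0, 0, 255], [-0.12, -0.9, 0.22, 0, 0, 0, 255], [-0.12, -0.9, 0.22, 0, 0, 0, 255], [-0.12, -0.9, 0.22, 0, 0, 0, 255], [-0.12, -0.9, 0.22, 0, 0, 0, 255], [-0.12, -0.9, 0.22, 0, 0, 0, 255], [-0.12, -0.9, 0.22, 0, 0, 0, 255]]}}

```text
time: 39.9
tool_pos: [0.4836, 0.0415, 0.1884]
tool_rot: [0.001, 0.001, 1.0, 0.0]
contact_force: [1.1, 0.3, 0.4]
gripper_width: -0.003
```

```bash
python3 -c "
from bay import *
f=cam('scene');crop(f,(430,160),140,5,'pics/sw4.png')
go([.4927,-.2096,.08],.235)"
```

```text
pics/sw4.png x0,y0,s 360 107 5
t 40.0 at [0.4838 0.0349 0.1884] F [ 1.96 -4.46 -0.19] w -0.002
move [ 0.018 -0.489 -0.217] [0.004 0.002 0.162] rows>= 6
```

View pics/sw4.png

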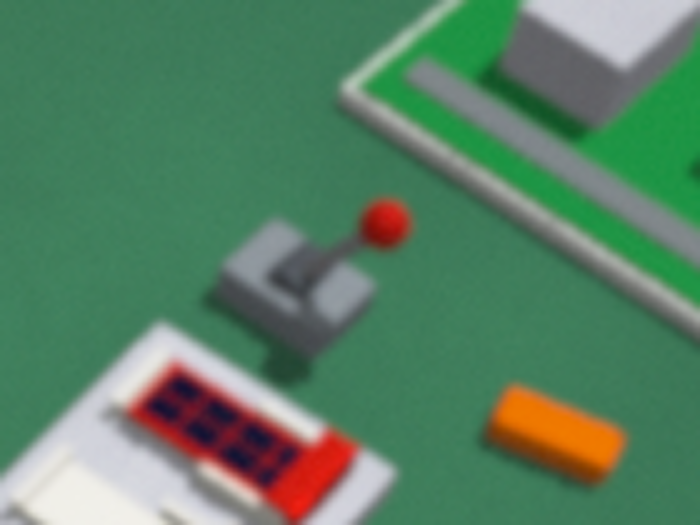

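Emit:
{"method": "step_arm", "body": {"motion": [[0.018, -0.48, -0.05, 0, 0, 0.162, 255], [0.018, -0.48, -0.05, 0, 0, 0.162, 255], [0.018, -0.48, -0.05, 0, 0, 0.162, 255], [0.018, -0.48, -0.05, 0, 0, 0.162, 255], [0.018, -0.48, -0.05, 0, 0, 0.162, 255], [0.018, -0.48, -0.15, 0, 0, 0.162, 255], [0.018, -0.48, -0.2, 0, 0, 0.162, 255], [0.018, -0.48, -0.2, 0, 0, 0.162, 255], [0.018, -0.48, -0.2, 0, 0, 0.162, 255], [0.018, -0.48, -0.2, 0, 0, 0.162, 255]]}}

```text
time: 40.95
tool_pos: [0.4942, -0.1971, 0.0901]
tool_rot: [0.002, -0.12, 0.993, -0.001]
contact_force: [-0.2, -0.8, -0.1]
gripper_width: 0.002
```

```bash
python3 -c "
from bay import *
go([.4927,-.2096,.028],.235)
f=cam('scene'); crop(f,(255,290),130,5.5,'pics/tb.png')"
```

```text
t 41.0 at [ 0.4942 -0.1971  0.0901] F [-0.23 -0.76 -0.05] w 0.002
move [-0.003 -0.025 -0.124] [ 0.001  0.002 -0.004] rows>= 2
pics/tb.png x0,y0,s 190 241 5.5
```

View pics/tb.png

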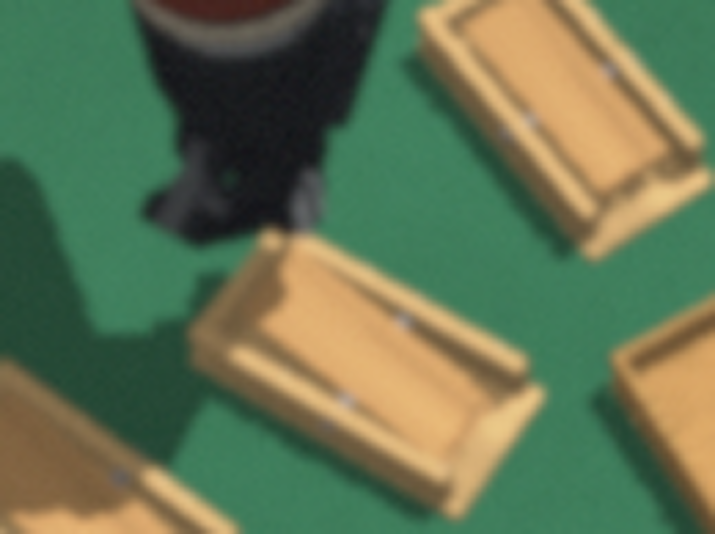

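Emit:
{"method": "step_arm", "body": {"motion": [[-0.003, -0.025, -0.02, 0, 0, 0, 255], [-0.003, -0.025, -0.06, 0, 0, 0, 255], [-0.003, -0.025, -0.08, 0, 0, 0, 255], [-0.003, -0.025, -0.1, 0, 0, 0, 255], [-0.003, -0.025, -0.115, 0, 0, 0, 255], [-0.003, -0.025, -0.122, 0, 0, 0, 255], [-0.003, -0.025, -0.124, 0, 0, 0, 255], [-0.003, -0.025, -0.124, 0, 0, 0, 255]]}}

```text
time: 41.8
tool_pos: [0.4912, -0.2092, 0.026]
tool_rot: [-0.0, -0.12, 0.993, 0.0]
contact_force: [-0.8, -0.1, 1.3]
gripper_width: -0.0
```

Emit:
{"method": "step_arm", "body": {"motion": [[0, 0, -0.004, 0, 0, 0, 255], [0, 0, -0.006, 0, 0, 0, 255], [0, 0, -0.006, 0, 0, 0, 255], [0, 0, -0.006, 0, 0, 0, 255]]}}

```text
time: 42.2
tool_pos: [0.4914, -0.2094, 0.0255]
tool_rot: [-0.001, -0.12, 0.993, 0.0]
contact_force: [-9.0, 4.3, 18.1]
gripper_width: 0.005
```

```bash
python3 -c "
from bay import *
go([.4609,-.3321,.1],.15)"
```

```text
t 42.2 at [ 0.4914 -0.2094  0.0255] F [-9.    4.34 18.05] w 0.005
move [-0.061 -0.245  0.149] [-0.    -0.001 -0.061] rows>= 3
```

Level stop reached. To the red tray.

Emit:
{"method": "step_arm", "body": {"motion": [[0, 0, 0.06, 0, 0, 0, 255], [0, 0, 0.15, 0, 0, 0, 255], [-0.061, -0.245, 0.15, 0, 0, -0.061, 255], [-0.061, -0.245, 0.15, 0, 0, -0.061, 255], [-0.061, -0.245, 0.15, 0, 0, -0.061, 255], [-0.061, -0.245, 0.15, 0, 0, -0.061, 255], [-0.061, -0.245, 0.1, 0, 0, -0.061, 255], [-0.061, -0.245, 0.1, 0, 0, -0.061, 255], [-0.061, -0.245, 0.1, 0, 0, -0.061, 255], [-0.061, -0.245, 0.1, 0, 0, -0.061, 255]]}}

```text
time: 43.2
tool_pos: [0.4612, -0.3312, 0.0734]
tool_rot: [0.0, -0.075, 0.997, -0.0]
contact_force: [0.7, -0.3, 0.2]
gripper_width: -0.001
```

```bash
python3 -c "
from bay import *
go([.4609,-.3321,.026],.15)"
```

```text
t 43.2 at [ 0.4612 -0.3312  0.0734] F [ 0.69 -0.31  0.22] w -0.001
move [-0.001 -0.002 -0.095] [0. 0. 0.] rows>= 1
```

Emit:
{"method": "step_arm", "body": {"motion": [[-0.001, -0.002, -0.03, 0, 0, 0, 255], [-0.001, -0.002, -0.05, 0, 0, 0, 255], [-0.001, -0.002, -0.07, 0, 0, 0, 255], [-0.001, -0.002, -0.085, 0, 0, 0, 255], [-0.001, -0.002, -0.094, 0, 0, 0, 255], [-0.001, -0.002, -0.097, 0, 0, 0, 255], [-0.001, -0.002, -0.097, 0, 0, 0, 255], [-0.001, -0.002, -0.097, 0, 0, 0, 255]]}}

```text
time: 44.0
tool_pos: [0.4594, -0.3324, 0.0256]
tool_rot: [-0.002, -0.074, 0.997, 0.001]
contact_force: [-8.2, 5.0, 14.3]
gripper_width: -0.001
```

Level stop. Retreat for a check of everything.

Emit:
{"method": "step_arm", "body": {"motion": [[0, 0, 0.1, 0, 0, 0, 255], [0, 0, 0.2, 0, 0, 0, 255], [-0.25, -0.38, 0.4, 0, 0, 0, 255], [-0.25, -0.38, 0.4, 0, 0, 0, 255], [-0.25, -0.38, 0.4, 0, 0, 0, 255], [-0.25, -0.38, 0.4, 0, 0, 0, 255], [-0.25, -0.38, 0.4, 0, 0, 0, 255], [-0.25, -0.38, 0.4, 0, 0, 0, 255], [-0.25, -0.38, 0.4, 0, 0, 0, 255], [-0.25, -0.38, 0.4, 0, 0, 0, 255]]}}

```text
time: 45.0
tool_pos: [0.3353, -0.5215, 0.2226]
tool_rot: [-0.0, -0.075, 0.997, 0.001]
contact_force: [0.5, 0.2, 0.6]
gripper_width: 0.004
```

```bash
python3 -c "
from bay import *
f=cam('top');cv2.imwrite('pics/e_t.png',f['pixels'][:,:,::-1]);crop(f,(235,255),180,4.4,'pics/e_d.png')
g=cam('scene');crop(g,(255,285),180,4.4,'pics/e_s.png'); crop(g,(395,195),180,4.4,'pics/e_ds.png')
go([.4,-.5,.2],.15)"
```

```text
pics/e_d.png x0,y0,s 145 187 4.4
pics/e_s.png x0,y0,s 165 217 4.4
pics/e_ds.png x0,y0,s 305 127 4.4
t 45.1 at [ 0.3357 -0.521   0.2226] F [ 0.52 -0.08 -1.09] w -0.002
move [ 0.129  0.042 -0.045] [-0.002 -0.001 -0.   ] rows>= 2
```

View pics/e_t.png

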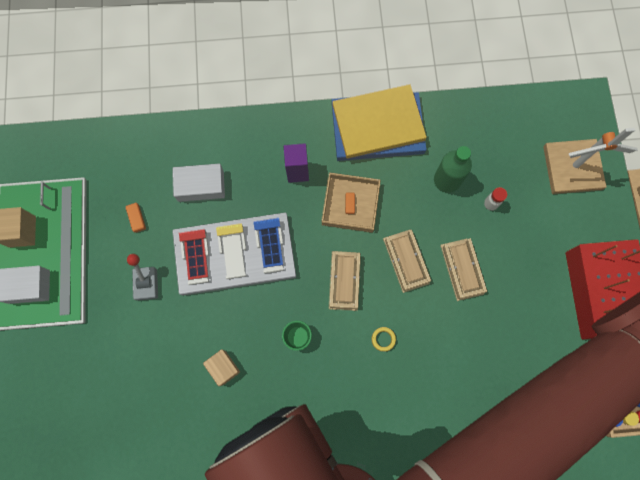

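View pics/e_d.png

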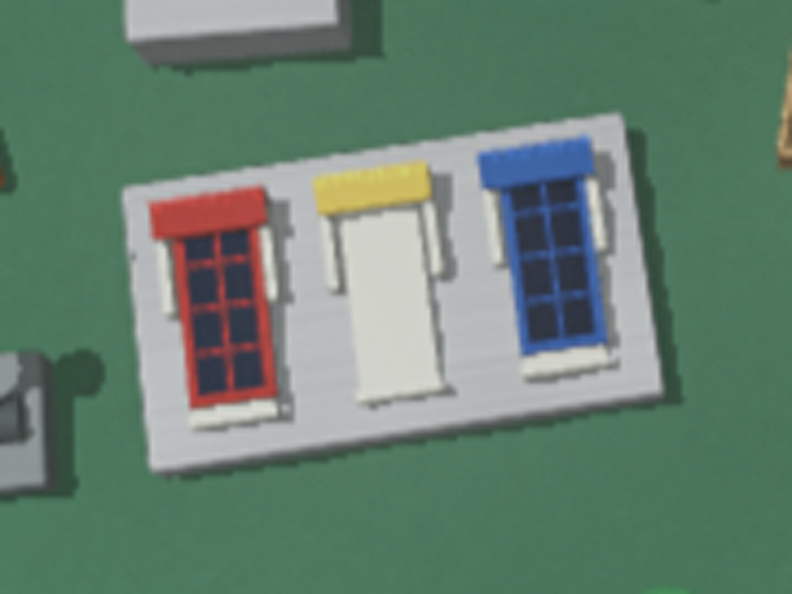

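View pics/e_s.png

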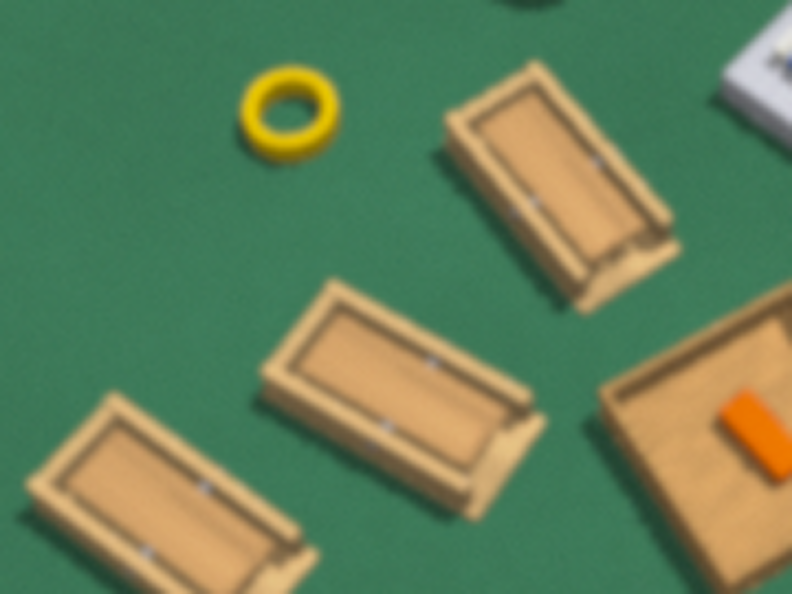

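View pics/e_ds.png

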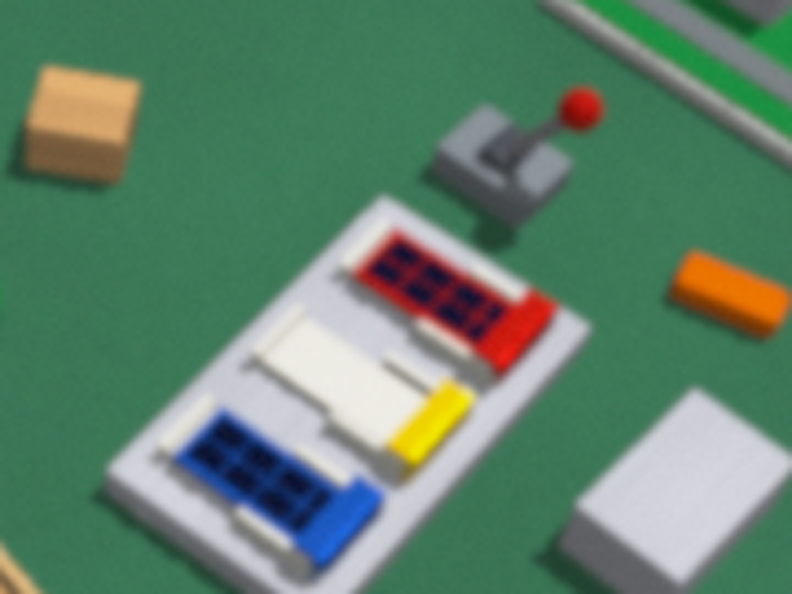

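```bash
python3 -c "
from h import *
F={n:cam(n) for n in('top','scene')}
A=0;B=0
f=F['top'];im=f['pixels'].astype(int);
uv={}
for n,(u,v) in dict(top=(133,259),scene=(437,152)).items():
    f=F[n];im=f['pixels'].astype(int)[v-12:v+12,u-12:u+12];m=(im[...,0]>1.6*im[...,1]+20)&(im[...,0]>80);ys,xs=np.nonzero(m);uv[n]=(xs.mean()+u-12,ys.mean()+v-12);print(n,uv[n],m.sum())
    d=ray(f,uv[n]);d/=np.linalg.norm(d);M=np.eye(3)-np.outer(d,d);A=A+M;B=B+M@f['C']
x=np.linalg.solve(A,B);print(x, 2*np.arcsin(np.linalg.norm(x-[.4879,.3907,.0923])/.16))
"
```

```text
top (np.float64(132.2421052631579), np.float64(259.2842105263158)) 95
scene (np.float64(436.6923076923077), np.float64(151.2153846153846)) 65
[0.56333594 0.39239278 0.09313479] 0.9822590170771012
```

Lever moved about 0.98 rad, to its stop. Handing in.

```bash
python3 -c "
from plant import manip
print(manip.job_done())"
```

```text
the job is handed in; nothing more can be done
None
```

The job is handed in at about 45 s of the 210 s allowed; the hand-in reported no verdict.

**What I did**
- The small orange eraser from the yellow bay is in the brown box. The larger look-alike beside the deck was left alone.
- Only the blue and red panels were there; tray_yellow was empty. I tipped each one, gripped it by its long edges and tucked it under its own lip until it touched the back wall (3–4 N). I then lowered it flat and pressed its near end to check.
- I threw the lever after both panels were in, then pressed the blue and red tongues back level. That swaps the order in your text (tongues, then lever), but the scoring only needed the panels in before the lever.

**Last checks**
- **Panels:** the top faces were felt at 36.9 mm (blue) and 37.1 mm (red), against 37 mm expected. Both look seated and in line in the two cameras.
- **Trays:** the blue and red tongues were pressed down to their level stop (felt at about 25.5 mm, against 26 mm). All three tongues look level.
- **Lever:** it stopped firmly, and the camera measurement gives about 0.98 rad of travel.
- **Eraser and bystanders:** the eraser lies in the box. The bystanders look unmoved, and the arm stands clear of everything.

**What disagreed**
- The two cameras differed by about 4 mm in x, so I used the average. The back-wall contact came within about 1 mm of it.
- The check press on the blue panel reached about 23 N, more than I intended, and the panel stayed seated. The tongue presses reached 14–18 N.

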